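# Load the chip carrier into the fence corner of the registration plate

## Task

Pull the flat aluminium chip carrier out of its pocket in the leaning holder and lower it, without dropping it, onto the registration plate with its chips facing up. Push it square and flush into the corner of the two fences: one long side against the long fence, one end against the short fence. Leave it there, released, and leave the other tools in the holder and everything else on the bench where they are.

Things in the scene. Friction and masses are not known exactly. Their poses are not given: they have to be found in the camera images.
- carrier: Chip carrier: aluminium bar 160 x 26 x 16 mm, 0.18 kg, six dark chips in a row on one broad face. Origin: mid-width of the foot end on the chipless underside; +x along the bar to its top end (x 0 to 160), y across (-13 to 13), +z out of the chip face (z 0 to 16). Starts foot down in any of the three pockets, leaning 35 deg, underside on the holder's back plate; clear of the pocket above x = 50.
- carrier_mid (a point): Middle of the carrier's underside, 80 mm from either end; axes as the carrier's.
- holder: Grey holder fixed to the bench, 230 wide (y), about 95 high, with three pockets in a row. Origin: centre, on the bench. The pockets lean 35 deg from vertical with their tops towards the holder's +x, away from the robot: things are drawn out along (0.574, 0, 0.819). Each pocket: 32 wide, 28 deep, 50 long along the lean, walls 4 to 6. One wide back plate behind them reaches 90 mm up along the lean.
- pocket (a point): Middle of the centre pocket's floor, on the back plate, 20 mm above the bench; axes as the holder's. The other two pocket floors lie 75 mm to either side along y.
- plate: Registration plate fixed to the bench: dark steel base 8 thick, x -60 to 180, y -100 to 75 mm, with two bright steel fences standing 14 mm above it. Origin on the bench. The long fence runs along x on the +y side, inner face at y = 60 (x -60 to 170); the short fence runs along y at the far +x end, inner face at x = 170 (y -94 to 60).
- corner (a point): Inner corner of the two fences, on the top surface of the plate base (170, 60, 8 mm in the plate's frame), same axes as the plate. With the carrier home, carrier_mid is at (-80, -13, 0) mm from here, in these axes.
- driver: Screwdriver standing handle-down in another pocket: black round handle 22 dia x 78, steel shank 6 dia, 150 long in all. Origin at the foot on the back plate, +x along it. Leave alone.
- pen: Round white pen-like tool in the third pocket, 18 dia x 100 with a 12 dia grey cap, 130 long in all. Origin at the foot on the back plate, +x along it. Leave alone.
- bottle: White wash bottle, 68 dia, 206 high, yellow cap and bent spout reaching 50 mm along +x. Origin: centre of its foot. Leave alone.
- chuck: Round rotary work stage, 90 dia, 68 high. Origin: centre of its foot. Leave alone.
- spool: Small spool of bonding wire standing on the bench between holder and plate, 44 dia, 28 high. Origin: centre of its foot. Leave alone.
- tray: Black sample tray with small parts, 110 x 140 x 14. Origin: centre underneath. Leave alone.
- tweezers: Steel tweezers lying flat, about 140 long along x, 30 wide, 6 high. Origin: middle underneath. Leave alone.

How it is judged:
By the outcome, as a careful person would: the job done as asked, in the order asked, and still so for the second after the job is handed in, with the robot touching nothing.
It also fails if it takes over 72 s, if anything falls off the work surface, if the arm or the gripper's body presses on something with over 40 N, if the wrist force passes 120 N, or if a joint passes its speed limit or range.

## Robot

A 7-joint arm with a two-finger parallel gripper is mounted at the origin on the work surface. World frame = base frame: x ahead of the robot, y to its left, z up, the work surface at z = 0. Lengths are in m, angles in rad, forces in N, time in s.
With the tool pointing down it reaches from about 0.4 to 0.85 m from the base axis. Payload 10.4 kg.
Tool frame: the origin (TCP) lies between the finger pads; the fingertips stand manip.finger_overhang ahead of it and the grasp point (between the pads) lies 11 mm behind it (manip.finger_overhang is the distance from the TCP to the fingertips, in m); x points along the fingers, z is the direction in which the jaws open and shut, and the axes are right-handed (so a half turn about x gives the same grasp; the last joint's range is limited). The gripper opens to 85 mm and grips with 20 to 120 N. Pads are 22 mm wide; open, the fingers measure 114 mm over their backs; the gripper's body (76 mm by 85 mm) begins 54 mm behind the grasp point. The pads swing forward as they close: fully open they stand 13 mm farther back than shut.
Start: joints at [1.114, 0.332, -0.065, 1.46, 0.022, 1.35, -0.088], TCP at [0.263, -0.567, 0.239] pointing down, gripper open.
Joint ranges: [-2.6, 2.6], [-0.5, 2.12], [-1.47, 1.34], [0.16, 2.42], [-1.27, 4.41], [0.06, 2.06], [-2.6, 2.6]. Speed limits (rad/s): [2.22, 2.22, 2.79, 2.79, 3.14, 3.14, 3.14].

## Interface

Orientations are given as a unit quaternion [x, y, z, w].
In Python, from workcell import get_obs, camera, workorder, manip gives the robot as it stands. The module is installed in compiled form; this text tells all that it offers.
- The arm moves only by the tool play_rows, never from a script. Its argument "increments" is text: rows parted by semicolons, each of 4 numbers parted by spaces: the shift along the tool's x, y, z in m, then the turn about the tool's x in rad. A call has 1 to 20 rows; each row shifts and turns the pose as measured when the row begins, along the tool's axes as they then stand; what a row does not reach is not made up. A row lasts 1/10 s, in which the tool goes at most 50 mm and 8.59 degrees, less where a joint would pass 70% of its speed; a pose out of reach is approached as far as the arm can. A call is refused whole if a number of a shift passes 0.05 or a number of a turn 0.15, either way. A call with a gripper value outside its range is refused whole. "hand" is the gripper command: -1 is fully open, 1 is shut, values between are in proportion, set as the call begins (left out, the last holds). The fingers move at their own pace and stop on an object; "squeeze" is the grip in N (left out, the last holds). Time passes only in rows, so rows that do not move let the fingers close. It gives the time, the measured TCP pose, the force and the opening at its end, in the units of the state.
- get_obs(): the state, without advancing time (a new reading comes with each control period).
- camera(name): name is "side" or "top" or "wrist"; returns a dict with "img" (420x560x3 uint8, blue, green, red), "fov_y" (degrees; the focal length in pixels is half the picture's height over the tangent of half this angle, whatever the lens; pixels are square), "cx", "cy" (the principal point, pixels), "distortion" ([k1, k2, p1, p2, k3] as OpenCV has them; the pictures are not rectified), "R" (3x3) and "t" (3): a world point X has camera coordinates R X + t; the wrist camera has in their place "tool_from_camera" (4x4, takes a point from camera to tool coordinates, whose origin is the TCP and whose axes are the tool frame's). Camera axes: x right, y down, z forward; pixel columns grow to the right and rows downward; lengths in m; the calibration is good to about 2 mm. A picture is of the moment at which its call begins: read the wrist's pose just before it. There is no depth.
- workorder.hand_in(): hands the job in, once; it reports no verdict.
The state is a dict: "clock": time; "joint_pos": joint angles; "joint_velocities": joint speeds; "tau": joint torques, N m; "position": TCP position; "ee_rot": TCP orientation; "ft_force": force on the tool from outside, world axes, zero at the start; "torque": the same for the moment, N m; "grip_width": opening from 0.0 (shut) to 1.0 (fully open).
Only numpy, scipy, OpenCV 4.12 (cv2) and the standard library are available. Lean on these libraries where they do the work, as an engineer would, in place of code of your own. Each camera call takes 0.05 s, during which the arm holds its last target.

## Working session

There is one attempt and no reset: what is moved stays moved. The work goes in short steps, Python scripts to look and compute and a tool call to move; the robot and the scene stay as the last step left them, time stands still between calls to the robot, and variables do not carry over. Pictures are saved under pics/ and viewed, and the job is handed in when it is done.

Besides the shell and the picture viewer there is one more tool, called after "Request:" by a JSON object that holds its "name" and its "arguments", one argument or row to a line. play_rows: Moves the arm, as the interface text tells. Its arguments: {"type":"object","properties":{"increments":{"type":"string"},"hand":{"type":"number"},"squeeze":{"type":"number"}},"required":["increments"]}

```bash
mkdir -p pics; ls
python3 - <<'E'
from workcell import get_obs, camera, workorder, manip
import cv2,numpy as np
print(get_obs()); print(manip.finger_overhang, dir(manip))
for n in ["side","top","wrist"]:
    c=camera(n); cv2.imwrite(f"pics/{n}0.png",c["img"])
    print(n,{k:v for k,v in c.items() if k!="img"})
E
```

```text
pics
{'clock': 0.0, 'joint_pos': array([ 1.11441313,  0.33286956, -0.06472905,  1.46094543,  0.02157006,
        1.34991022, -0.08852279]), 'joint_velocities': array([-0.00070758,  0.00052206, -0.00071384, -0.00141262,  0.00096246,
        0.00024386, -0.00054242]), 'tau': array([ 1.13125014e-03, -6.25441432e+01,  5.02875040e-02, -3.91609132e+01,
        1.64057105e-02,  1.00368628e-02,  6.13652242e-05]), 'position': array([ 0.26255528, -0.56676785,  0.23851548]), 'ee_rot': array([ 0.38094732,  0.5963206 , -0.38041705,  0.59545256]), 'ft_force': array([ 0.59543104, -0.94005826, -0.29750728]), 'torque': array([ 0.02867116, -0.01989358, -0.01857347]), 'grip_width': 1.0010068208824237}
0.008 ['MotionError', '__class__', '__delattr__', '__dict__', '__dir__', '__doc__', '__eq__', '__format__', '__ge__', '__getattribute__', '__getstate__', '__gt__', '__hash__', '__init__', '__init_subclass__', '__le__', '__lt__', '__module__', '__ne__', '__new__', '__reduce__', '__reduce_ex__', '__repr__', '__setattr__', '__sizeof__', '__str__', '__subclasshook__', '__weakref__', 'finger_overhang']
side {'
[... 581 characters left out ...]
 0.0114759 ],
       [-0.99082986, -0.01001145, -0.13474406],
       [ 0.13484516, -0.01021962, -0.99081398]]), 't': array([-0.02290654,  0.54312734,  1.39060765])}
wrist {'fov_y': 64.26150102901138, 'cx': 280.09214380125894, 'cy': 207.7992737958317, 'distortion': array([-0.06957584,  0.        ,  0.        ,  0.        ,  0.        ]), 'tool_from_camera': array([[ 1.16796609e-04, -2.60499121e-01,  9.65474078e-01,
        -1.35826486e-01],
       [ 1.43081297e-04, -9.65474070e-01, -2.60499136e-01,
         6.57437594e-02],
       [ 9.99999983e-01,  1.68566699e-04, -7.54915458e-05,
         1.16333837e-04],
       [ 0.00000000e+00,  0.00000000e+00,  0.00000000e+00,
         1.00000000e+00]])}
```

View pics/side0.png

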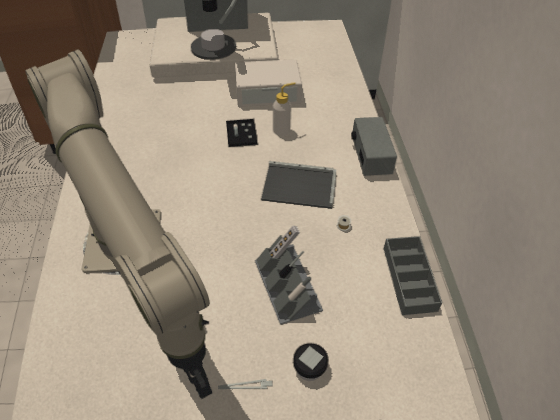

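View pics/top0.png

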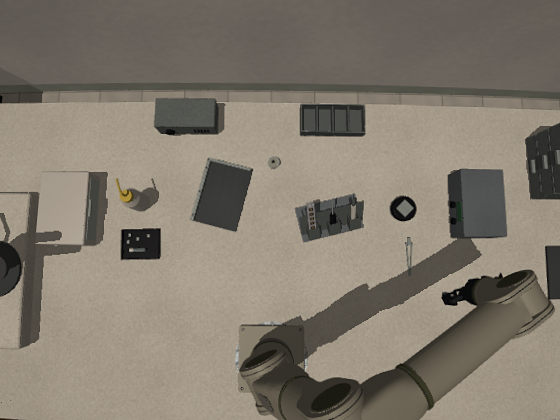

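View pics/wrist0.png

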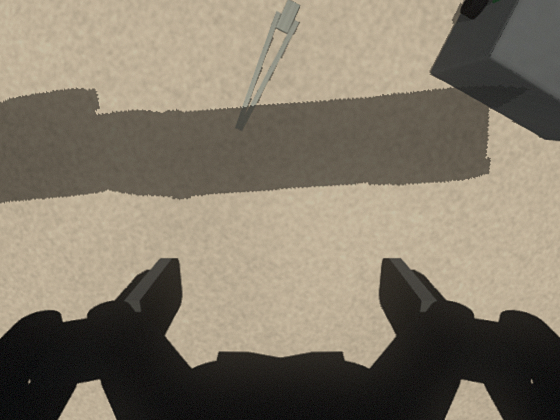

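```bash
cat > h.py <<'E'
from workcell import get_obs, camera, workorder, manip
import cv2,numpy as np
from scipy.spatial.transform import Rotation as Rot
def cam(n):
    o=get_obs(); c=camera(n)
    f=210/np.tan(np.radians(c["fov_y"]/2)); K=np.array([[f,0,c["cx"]],[0,f,c["cy"]],[0,0,1.]])
    if n=="wrist":
        T=np.eye(4);T[:3,:3]=Rot.from_quat(o["ee_rot"]).as_matrix();T[:3,3]=o["position"]
        W=T@c["tool_from_camera"]; R=W[:3,:3].T; t=-R@W[:3,3]
    else: R,t=c["R"],c["t"]
    return dict(img=c["img"],K=K,d=np.array(c["distortion"]),R=np.array(R),t=np.array(t))
def px2z(c,uv,z):
    n=cv2.undistortPoints(np.array(uv,float).reshape(-1,1,2),c["K"],c["d"]).reshape(-1,2)
    r=np.c_[n,np.ones(len(n))]@c["R"]; o=-c["R"].T@c["t"]
    return o+r*((np.broadcast_to(z,len(r))-o[2])/r[:,2])[:,None]
def proj(c,X):
    return cv2.projectPoints(np.array(X,float).reshape(-1,1,3),cv2.Rodrigues(c["R"])[0],c["t"],c["K"],c["d"])[0].reshape(-1,2)
def crop(c,x0,y0,x1,y1,s,name):
    cv2.imwrite("pics/"+name,cv2.resize(c["img"][y0:y1,x0:x1],None,fx=s,fy=s,interpolation=cv2.INTER_CUBIC))
E
python3 - <<'E'
from h import *
c=cam("top"); crop(c,180,145,380,255,4,"t1.png")
c=cam("side"); crop(c,240,150,370,340,3.1,"s1.png")
E
```

```text
(no output)
```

View pics/t1.png

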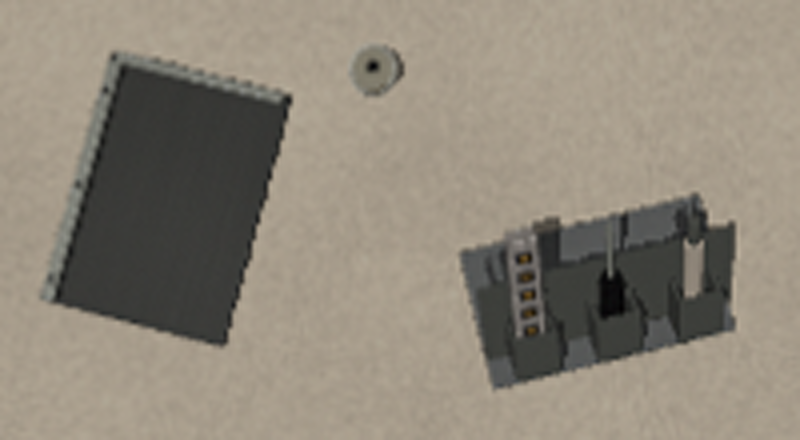

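View pics/s1.png

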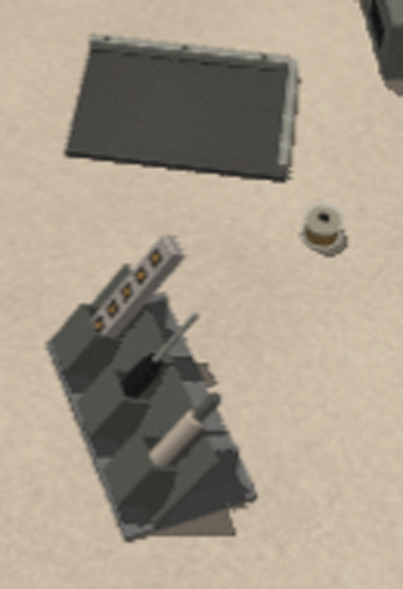

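Run:
```python
from h import *
c=cam("top"); g=lambda l:[(180+x/4-.4,145+y/4-.4) for x,y in l]
print("plate near-left, near-right, far-right,",px2z(c,g([(48,300),(228,345),(290,97),(112,55)]),[.01,.008,.022,.022]).round(4))
print("holder front",px2z(c,g([(495,388),(733,330)]),.0).round(4))
print("carrier top",px2z(c,g([(508,238),(534,232)]),.16).round(4))
print("spool",px2z(c,g([(375,67)]),.028).round(4))
```

```text
plate near-left, near-right, far-right, [[0.4894 0.2922 0.01  ]
 [0.4502 0.127  0.008 ]
 [0.678  0.0737 0.022 ]
 [0.7162 0.2391 0.022 ]]
holder front [[ 0.4138 -0.1166  0.    ]
 [ 0.4687 -0.3365  0.    ]]
carrier top [[ 0.53   -0.1148  0.16  ]
 [ 0.5352 -0.1363  0.16  ]]
spool [[ 0.7057 -0.0042  0.028 ]]
```

Run:
```python
from h import *
o=get_obs(); R=Rot.from_quat(o["ee_rot"]).as_matrix(); print(R.round(4)); 
# desired z axis = +-holder y
for yaw in (14,-13.2):
  y=np.array([-np.sin(np.radians(yaw)),np.cos(np.radians(yaw)),0])
  zz=R[:,2]; 
  for s in (1,-1):
    w=s*y; print(yaw,s,np.arctan2(np.dot(np.cross(zz,w),R[:,0]),zz@w))
d=np.array([.52,-.13,.36])-o["position"]; print("world d",d,"tool",R.T@d)
```

```text
[[-2.000e-04  9.074e-01  4.204e-01]
 [ 4.000e-04  4.204e-01 -9.074e-01]
 [-1.000e+00  0.000e+00 -4.000e-04]]
14 1 -2.9521074585005715
14 -1 0.18948519508922151
-13.2 1 -2.4773778736591967
-13.2 -1 0.6642147799305964
world d [0.25732551 0.43699874 0.12095516] tool [-0.12082983  0.41718012 -0.2884014 ]
```

Request:
{"name": "play_rows", "arguments": {
  "increments": "-0.04 0 0 0.095;-0.04 0 0 0.095;-0.03 0 0 0;0 0 0 0"
}}

```text
clock: 0.7
position: [0.2622, -0.5662, 0.3512]
ee_rot: [0.438, 0.557, -0.437, 0.554]
ft_force: [0.4, -0.1, 0.3]
grip_width: 1.0
```

```bash
cat >> h.py <<'E'
def rel(target,yaw=None,pr=True):
    o=get_obs(); R=Rot.from_quat(o["ee_rot"]).as_matrix()
    d=R.T@(np.array(target)-o["position"])
    s=f"t={o['clock']:.2f} pos={o['position'].round(4)} xaxis={R[:,0].round(4)} F={o['ft_force'].round(1)} w={o['grip_width']*85:.1f}mm d={d.round(4)}"
    zz=R[:,2]
    s+=f" yaw(z=-y)={np.degrees(np.arctan2(zz[0],-zz[1])):.2f}"
    if yaw is not None:
        w=-np.array([-np.sin(np.radians(yaw)),np.cos(np.radians(yaw)),0]); s+=f" turn={np.arctan2(np.dot(np.cross(zz,w),R[:,0]),zz@w):.4f}"
    print(s); return d
E
python3 -c "
from h import *
rel([.53,-.125,.34],14)"
```

```text
t=0.70 pos=[ 0.2622 -0.5662  0.3512] xaxis=[-0.002  0.004 -1.   ] F=[ 0.4 -0.1  0.3] w=85.0mm d=[ 0.0124  0.3636 -0.3663] yaw(z=-y)=13.52 turn=-0.0083
```

Request:
{"name": "play_rows", "arguments": {
  "increments": "0.001 0.03 -0.03 0;0.001 0.03 -0.03 0;0.001 0.03 -0.03 0;0.001 0.03 -0.03 0;0.001 0.03 -0.03 0;0.001 0.03 -0.03 0;0.001 0.03 -0.03 0;0.001 0.03 -0.03 0;0.001 0.03 -0.03 0;0.001 0.03 -0.03 0;0.001 0.03 -0.03 0;0.001 0.03 -0.03 0;0 0 0 0;0 0 0 0",
  "hand": -0.06
}}

```text
clock: 2.1
position: [0.5344, -0.1139, 0.33]
ee_rot: [0.437, 0.559, -0.438, 0.551]
ft_force: [-0.3, -0.2, -0.1]
grip_width: 0.526
```

```bash
python3 -c "
from h import *
rel([.53,-.125,.34],14)
c=cam('wrist'); cv2.imwrite('pics/w1.png',c['img'])
crop(c,150,0,420,210,2.9,'w1c.png')"
```

```text
t=2.10 pos=[ 0.5344 -0.1139  0.33  ] xaxis=[-0.0096  0.0062 -0.9999] F=[-0.3 -0.2 -0.1] w=44.7mm d=[-0.01   -0.0069  0.0096] yaw(z=-y)=13.52 turn=-0.0083
```

View pics/w1.png

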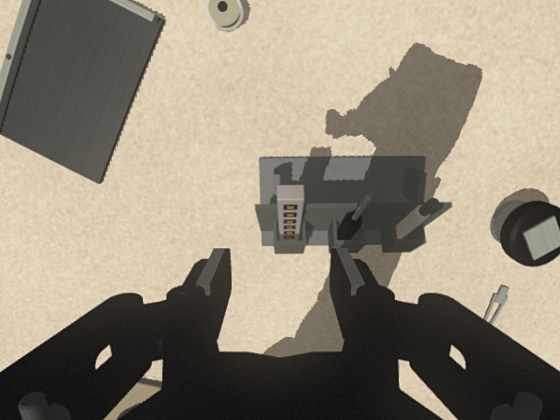

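```bash
python3 -c "
import cv2
i=cv2.imread('pics/w1.png'); cv2.imwrite('pics/w1c.png',cv2.resize(i[145:260,245:335],None,fx=5,fy=5,interpolation=cv2.INTER_CUBIC))
cv2.imwrite('pics/w1p.png',cv2.resize(i[0:195,0:180],None,fx=3,fy=3,interpolation=cv2.INTER_CUBIC))"
```

```text
(no output)
```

View pics/w1c.png

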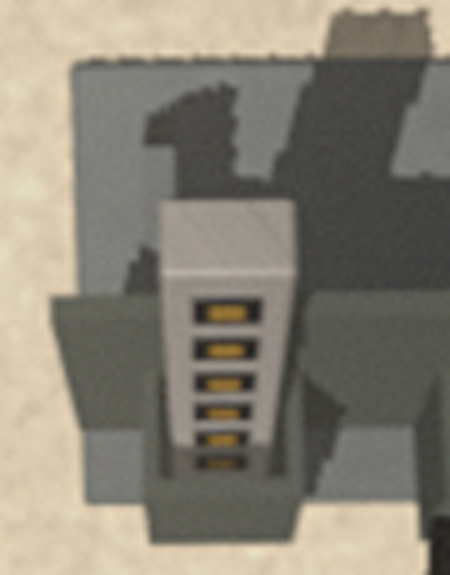

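View pics/w1p.png

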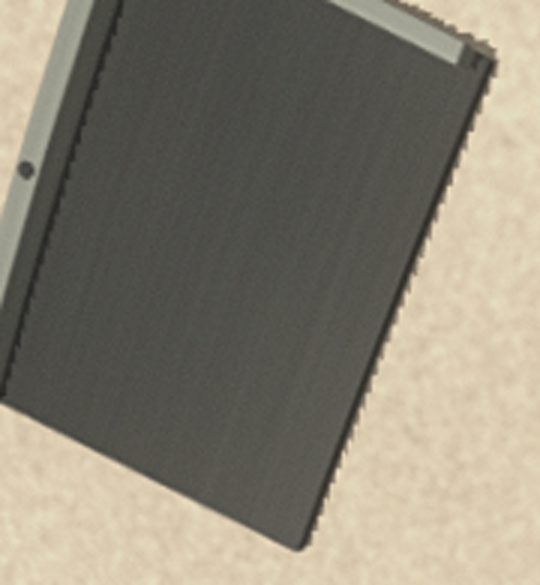

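Run:
```python
from h import *
from scipy.optimize import least_squares
c=cam("wrist")
pts=np.array([(160,200),(295,202),(162,272),(295,274),(170,444),(276,446)])/5+[245-.4,145-.4]
def W(p,X):
    a=np.radians(p[3]); yw=np.radians(p[2])
    ex=np.array([np.sin(a),0,np.cos(a)]);ez=np.array([-np.cos(a),0,np.sin(a)]);ey=np.array([0,1,0])
    L=X@np.array([ex,ey,ez])
    Rz=Rot.from_euler('z',yw).as_matrix(); return L@Rz.T+[p[0],p[1],p[4]]
X=np.array([(160,13,0),(160,-13,0),(160,13,16),(160,-13,16)])/1e3
f=lambda q:(proj(c,W([*q,35,.020],X))-pts[:4]).ravel()
r=least_squares(f,[.45,-.13,14]);print(r.x,r.fun.round(2))
p=[*r.x,35,.02]
np.save("carr.npy",p)
print("foot,grip120 c",W(p,np.array([(0,0,8),(110,0,8),(120,0,8),(160,0,8)])/1e3).round(4))
print(proj(c,W(p,np.array([(50,13,16),(50,-13,16)])/1e3)),pts[4:])
# plate
pc=np.array([(300,550),(2,402),(496,58)])/3-.3
def P(q,X): return np.array(X)@Rot.from_euler('z',np.radians(q[2])).as_matrix().T+[q[0],q[1],0]
XP=np.array([(-60,-100,8),(-60,60,8),(180,-100,8)])/1e3
g=lambda q:(proj(c,P(q,XP))-pc).ravel()
s=least_squares(g,[.53,.2,-13]);print("plate",s.x,s.fun.round(2));np.save("plate.npy",s.x)
print("corner",P(s.x,[[.17,.06,.008]]))
```

```text
[ 0.44965161 -0.14149961 13.04615412] [ 0.03 -0.56  0.21 -0.67 -0.64  0.67  0.4   0.57]
foot,grip120 c [[ 0.4433 -0.143   0.0246]
 [ 0.5047 -0.1287  0.1147]
 [ 0.5103 -0.1274  0.1229]
 [ 0.5327 -0.1223  0.1557]]
[[277.5018622  230.96439358]
 [298.28291174 231.19495369]] [[278.6 233.4]
 [299.8 233.8]]
plate [  0.53143807   0.21585409 -14.09327189] [ 0.3   0.6  -0.04 -0.49 -0.24 -0.09]
corner [[0.71093125 0.23265293 0.008     ]]
```

```bash
python3 -c "
from h import *
rel([.5103,-.1274,.24],13.4)
rel([.5103,-.1274,.122],13.4)"
```

```text
t=2.20 pos=[ 0.5341 -0.1144  0.3302] xaxis=[-0.0093  0.0064 -0.9999] F=[-0.7 -0.7 -0. ] w=44.8mm d=[ 0.0904 -0.0255  0.0078] yaw(z=-y)=13.45 turn=0.0010
t=2.20 pos=[ 0.5341 -0.1144  0.3302] xaxis=[-0.0093  0.0064 -0.9999] F=[-0.7 -0.7 -0. ] w=44.8mm d=[ 0.2084 -0.0246  0.0088] yaw(z=-y)=13.45 turn=0.0010
```

Request:
{"name": "play_rows", "arguments": {
  "increments": "0.02 -0.009 0.003 0;0.025 -0.009 0.003 0;0.025 -0.007 0.002 0;0.02 0 0 0;0 0 0 0"
}}

```text
clock: 2.7
position: [0.5077, -0.1348, 0.2378]
ee_rot: [0.44, 0.556, -0.441, 0.55]
ft_force: [-0.6, -0.1, 0.5]
grip_width: 0.533
```

```bash
python3 -c "
from h import *
rel([.5103,-.1274,.122],13.4)
c=cam('wrist'); cv2.imwrite('pics/w2.png',c['img'])
from math import *
p=np.load('carr.npy')
"
```

```text
t=2.70 pos=[ 0.5077 -0.1348  0.2378] xaxis=[-0.0077  0.0039 -1.    ] F=[-0.6 -0.1  0.5] w=45.3mm d=[ 0.1158  0.005  -0.006 ] yaw(z=-y)=12.87 turn=-0.0093
```

View pics/w2.png

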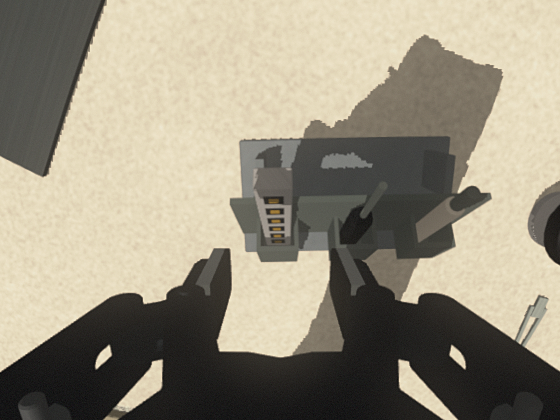

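Request:
{"name": "play_rows", "arguments": {
  "increments": "0.02 0.002 -0.003 -0.009;0.02 0.002 -0.003 0;0.02 0.001 0 0;0.02 0 0 0;0 0 0 0"
}}

```text
clock: 3.25
position: [0.515, -0.1317, 0.165]
ee_rot: [0.441, 0.552, -0.439, 0.555]
ft_force: [-0.8, 0.8, -0.2]
grip_width: 0.53
```

```bash
python3 -c "
from h import *
rel([.5103,-.1274,.122],13.4)
c=cam('wrist'); cv2.imwrite('pics/w3.png',c['img'])
"
```

```text
t=3.25 pos=[ 0.515  -0.1317  0.165 ] xaxis=[ 4.3e-03 -4.0e-04 -1.0e+00] F=[-0.8  0.8 -0.2] w=45.0mm d=[ 0.043  -0.0038 -0.0053] yaw(z=-y)=13.08 turn=-0.0056
```

View pics/w3.png

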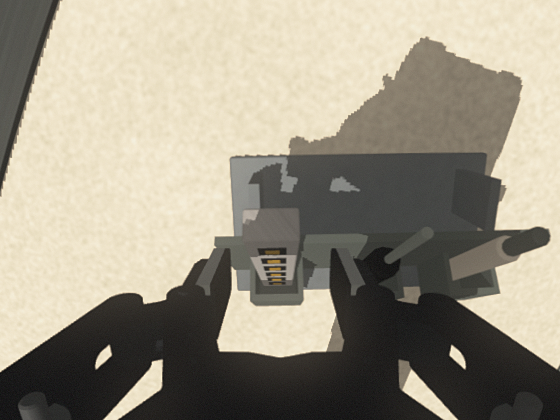

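Request:
{"name": "play_rows", "arguments": {
  "increments": "0.015 -0.002 -0.003 -0.005;0.015 -0.002 -0.002 0;0.012 0 0 0;0 0 0 0"
}}

```text
clock: 3.7
position: [0.5137, -0.129, 0.1272]
ee_rot: [0.441, 0.55, -0.437, 0.559]
ft_force: [0.2, -0.1, 0.4]
grip_width: 0.528
```

```bash
python3 -c "
from h import *
rel([.5103,-.1274,.122],13.4)
c=cam('wrist'); cv2.imwrite('pics/w4.png',c['img'])
"
```

```text
t=3.70 pos=[ 0.5137 -0.129   0.1272] xaxis=[ 0.0136 -0.0033 -0.9999] F=[ 0.2 -0.1  0.4] w=44.9mm d=[ 0.0052 -0.003  -0.0023] yaw(z=-y)=13.33 turn=-0.0012
```

View pics/w4.png

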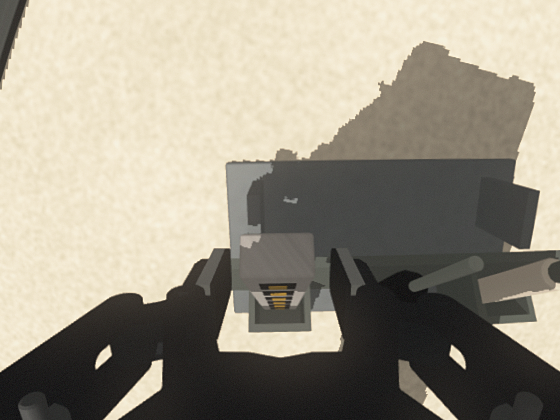

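Request:
{"name": "play_rows", "arguments": {
  "increments": "0.005 -0.003 -0.001 0;0 0 0 0"
}}

```text
clock: 3.95
position: [0.5116, -0.1289, 0.1238]
ee_rot: [0.441, 0.549, -0.436, 0.56]
ft_force: [-0.4, -1.3, 0.0]
grip_width: 0.534
```

Request:
{"name": "play_rows", "arguments": {
  "increments": "0 0 0 0;0 0 0 0;0 0 0 0;0 0 0 0;0 0 0 0;0 0 0 0",
  "hand": 1,
  "squeeze": 60
}}

```text
clock: 4.55
position: [0.5118, -0.1291, 0.1246]
ee_rot: [0.441, 0.549, -0.436, 0.56]
ft_force: [-0.0, 1.2, -1.4]
grip_width: 0.293
```

```bash
python3 -c "
from h import *
rel([.5103,-.1274,.122],13.4)
o=get_obs(); R=Rot.from_quat(o['ee_rot']).as_matrix(); y=np.radians(13.4)
e=np.array([.574*np.cos(y),.574*np.sin(y),.819]); print((R.T@e*.1).round(4), o['joint_pos'].round(2))
c=cam('wrist'); cv2.imwrite('pics/w5.png',c['img'])
"
```

```text
t=4.55 pos=[ 0.5118 -0.1291  0.1246] xaxis=[ 0.0169 -0.0043 -0.9998] F=[-0.   1.2 -1.4] w=24.9mm d=[ 0.0026 -0.0011 -0.002 ] yaw(z=-y)=13.31 turn=-0.0014
[-0.081   0.0587  0.0006] [ 0.54  0.24 -0.42  1.85  0.11  1.06 -1.27]
```

View pics/w5.png

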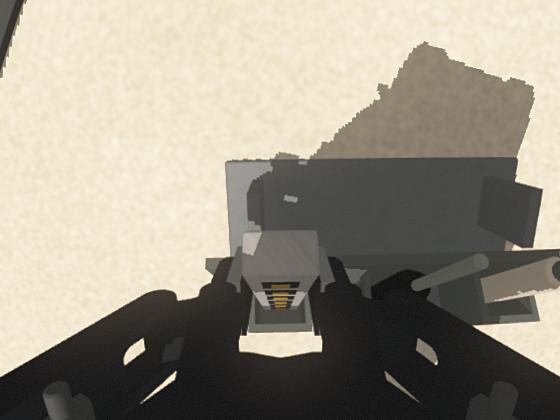

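Request:
{"name": "play_rows", "arguments": {
  "increments": "-0.008 0.0057 0 0;-0.008 0.0057 0 0;-0.008 0.0057 0 0;0 0 0 0"
}}

```text
clock: 5.0
position: [0.5301, -0.1246, 0.1516]
ee_rot: [0.441, 0.549, -0.436, 0.561]
ft_force: [0.6, 0.7, -0.9]
grip_width: 0.294
```

```bash
python3 -c "
from h import *
rel([.5103,-.1274,.122],13.4)
o=get_obs(); d=o['position']-[ 0.5118,-0.1291 , 0.1246]; print(d, np.hypot(d[0],d[1])/d[2], .574/.819)
"
```

```text
t=5.00 pos=[ 0.5301 -0.1246  0.1516] xaxis=[ 0.018  -0.0043 -0.9998] F=[ 0.6  0.7 -0.9] w=25.0mm d=[ 0.0293 -0.0204 -0.002 ] yaw(z=-y)=13.32 turn=-0.0013
[0.01828346 0.00454455 0.02704297] 0.6966616812619238 0.7008547008547008
```

Request:
{"name": "play_rows", "arguments": {
  "increments": "-0.01 0.007 0 0;-0.01 0.007 0 0;-0.01 0.007 0 0;-0.01 0.006 0 0;-0.015 0.006 0 0;-0.02 0 0 0;-0.02 0 0 0;0 0 0 0"
}}

```text
clock: 5.8
position: [0.5648, -0.1149, 0.2554]
ee_rot: [0.442, 0.549, -0.435, 0.561]
ft_force: [0.7, 0.7, -1.0]
grip_width: 0.293
```

```bash
python3 -c "
from h import *
rel([.5103,-.1274,.122],13.4)
c=cam('wrist'); cv2.imwrite('pics/w6.png',c['img'])
c=cam('side'); crop(c,200,150,370,340,3,'s6.png')
"
```

```text
t=5.80 pos=[ 0.5648 -0.1149  0.2554] xaxis=[ 0.0197 -0.0038 -0.9998] F=[ 0.7  0.7 -1. ] w=24.9mm d=[ 0.1323 -0.0584 -0.0015] yaw(z=-y)=13.39 turn=-0.0001
```

View pics/w6.png

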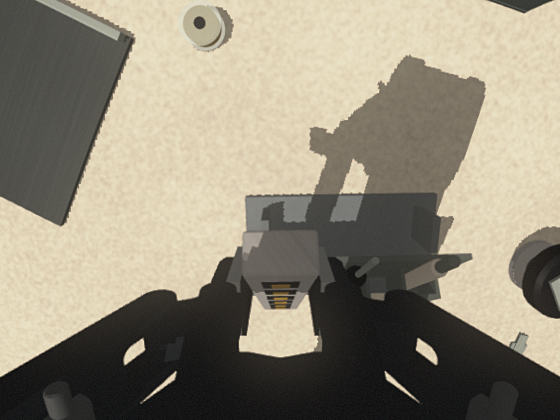

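View pics/s6.png

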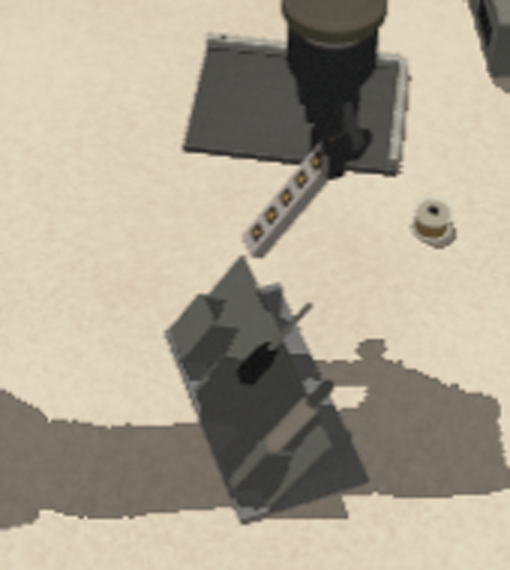

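```bash
cat >> h.py <<'E'
pl=np.load("plate.npy")
def P(X,q=pl): return np.array(X,float)@Rot.from_euler('z',np.radians(q[2])).as_matrix().T+[q[0],q[1],0]
def Pinv(X,q=pl): return (np.array(X,float)-[q[0],q[1],0])@Rot.from_euler('z',np.radians(q[2])).as_matrix()
E
python3 -c "
from h import *
t=P([.068,.012,.2]); print(t)
rel(t,-14.1)
"
```

```text
[0.60031333 0.21093482 0.2       ]
t=5.90 pos=[ 0.5636 -0.1149  0.2523] xaxis=[ 0.0158 -0.0031 -0.9999] F=[-0.   0.9 -2.1] w=24.8mm d=[ 0.0518  0.1104 -0.3089] yaw(z=-y)=13.38 turn=0.4796
```

Request:
{"name": "play_rows", "arguments": {
  "increments": "0 0.007 -0.02 0;0 0.007 -0.02 0;0 0.007 -0.02 0;0 0.007 -0.02 0;0 0.007 -0.02 0;0 0.007 -0.02 0;0 0.007 -0.02 0;0 0.007 -0.02 0;0 0.007 -0.02 0;0 0.007 -0.02 0;0 0.007 -0.02 0;0 0.007 -0.02 0;0 0.007 -0.02 0;0 0.007 -0.015 0;0 0 0 0"
}}

```text
clock: 7.4
position: [0.5895, 0.1832, 0.2298]
ee_rot: [0.435, 0.557, -0.444, 0.551]
ft_force: [-0.8, -0.6, -2.1]
grip_width: 0.292
```

Request:
{"name": "play_rows", "arguments": {
  "increments": "0 0 0 0.06;0 0 0 0.06;0 0 0 0.06;0 0 0 0.06;0 0 0 0.06;0 0 0 0.06;0 0 0 0.06;0 0 0 0;0 0 0 0"
}}

```text
clock: 8.3
position: [0.5897, 0.1736, 0.2238]
ee_rot: [-0.541, -0.445, 0.559, -0.443]
ft_force: [0.3, -0.0, -1.1]
grip_width: 0.295
```

```bash
python3 -c "
from h import *
t=P([.068,.012,.2])
rel(t,-14.1)
c=cam('wrist'); cv2.imwrite('pics/w7.png',c['img'])
c=cam('side'); crop(c,200,100,400,290,3,'s7.png')
"
```

```text
t=8.30 pos=[0.5897 0.1736 0.2238] xaxis=[-0.0219 -0.0128 -0.9997] F=[ 0.3 -0.  -1.1] w=25.0mm d=[ 0.0231  0.0029 -0.0392] yaw(z=-y)=-12.20 turn=0.0328
```

View pics/w7.png

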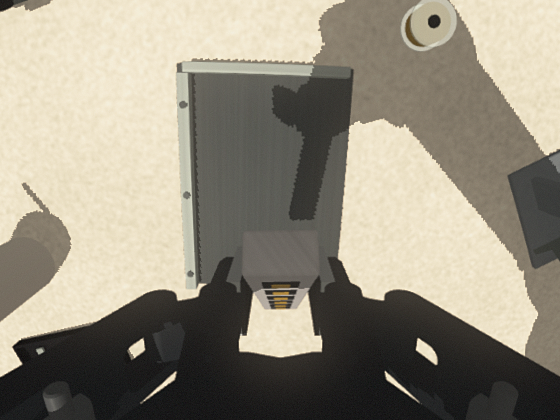

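View pics/s7.png

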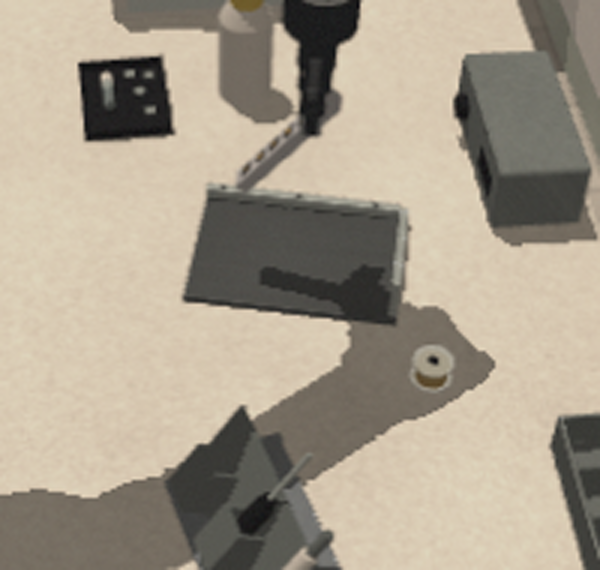

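```bash
python3 -c "
import cv2
i=cv2.imread('pics/w7.png'); cv2.imwrite('pics/w7c.png',cv2.resize(i[50:300,160:370],None,fx=2.4*1.4,fy=2.4,interpolation=cv2.INTER_CUBIC)[:600])
cv2.imwrite('pics/w7d.png',cv2.resize(i[50:130,165:365],None,fx=4,fy=4,interpolation=cv2.INTER_CUBIC)[:600])
"
```

```text
(no output)
```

View pics/w7d.png

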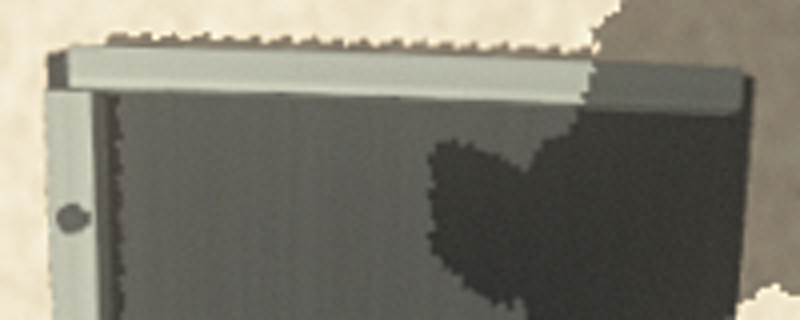

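Run:
```python
import cv2
i=cv2.imread('pics/w7.png'); cv2.imwrite('pics/w7e.png',cv2.resize(i[180:300,165:265],None,fx=5,fy=5,interpolation=cv2.INTER_CUBIC))
```

```text
(no output)
```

View pics/w7e.png

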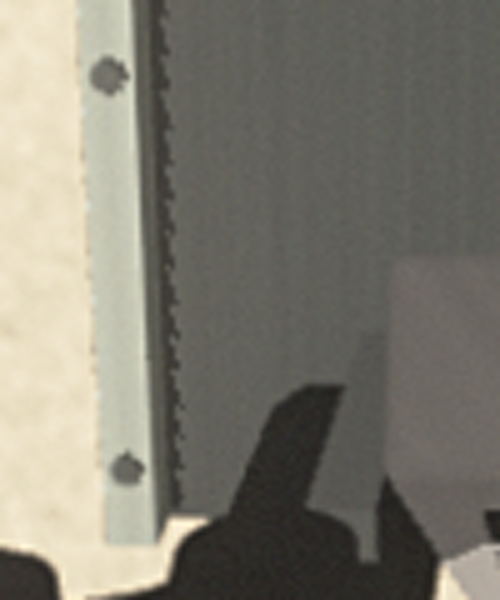

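Run:
```python
from h import *
from scipy.optimize import least_squares
c=cam("wrist")
pc=np.array([(188,72.3),(350.4,77.9),(195.7,288.2),(352.7,69.2)])
XP=np.array([(170,60,22),(170,-94,22),(-60,60,22),(180,-100,8)])/1e3
g=lambda q:(proj(c,P(XP,q))-pc).ravel()
s=least_squares(g,pl,loss='soft_l1');print("plate",s.x,pl,s.fun.round(2))
print("corner",P([.17,.06,.008],s.x),P([.17,.06,.008]))
np.save("plate2.npy",s.x)
t=P([.068,.010,.14],s.x); rel(t,s.x[2])
```

```text
plate [  0.53083589   0.21714505 -14.28617346] [  0.53143807   0.21585409 -14.09327189] [ 0.02 -0.43 -0.71  0.07 -0.02  0.76  0.73 -0.11]
corner [0.7103846  0.23333949 0.008     ] [0.71093125 0.23265293 0.008     ]
t=8.45 pos=[0.5897 0.1741 0.224 ] xaxis=[-0.0217 -0.0124 -0.9997] F=[-0.5 -1.3 -0.8] w=25.1mm d=[ 0.0833  0.0032 -0.0386] yaw(z=-y)=-12.21 turn=0.0359
```

Request:
{"name": "play_rows", "arguments": {
  "increments": "0.008 0 -0.009 0.018;0.008 0 -0.009 0.018;0.01 0 -0.009 0;0.01 0.001 -0.008 0;0.012 0.001 0 0;0.012 0 0 0;0 0 0 0"
}}

```text
clock: 9.15
position: [0.5991, 0.2075, 0.1591]
ee_rot: [-0.549, -0.436, 0.566, -0.434]
ft_force: [-0.2, -0.3, -1.7]
grip_width: 0.29
```

```bash
sed -i 's/plate.npy/plate2.npy/' h.py
python3 - <<'E'
from h import *
t=P([.068,.010,.13]); rel(t,pl[2]); print(Pinv(get_obs()["position"]))
c=cam('wrist'); cv2.imwrite('pics/w8.png',c['img'])
c=cam('side'); crop(c,220,120,380,240,5,'s8.png')
E
```

```text
t=9.15 pos=[0.5991 0.2075 0.1591] xaxis=[-0.0218 -0.0129 -0.9997] F=[-0.2 -0.3 -1.7] w=24.7mm d=[ 0.0291 -0.0001 -0.003 ] yaw(z=-y)=-14.09 turn=0.0030
[0.06858465 0.0074936  0.15909519]
```

View pics/w8.png

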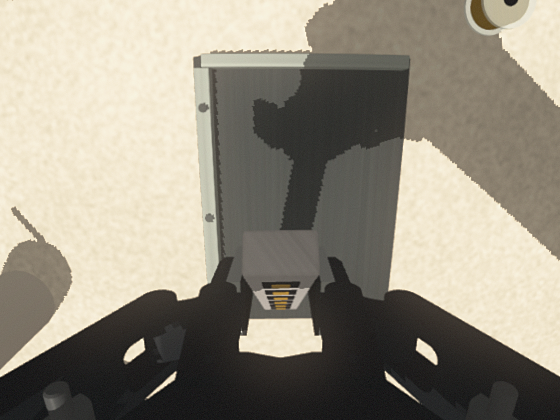

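View pics/s8.png

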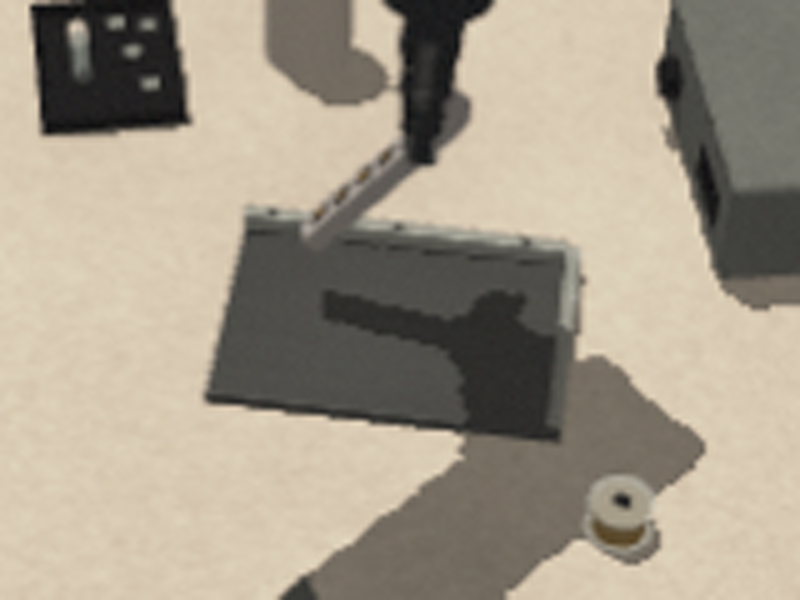

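Request:
{"name": "play_rows", "arguments": {
  "increments": "0.008 0 -0.001 0.003;0.008 0 -0.001 0;0.008 0 0 0;0.008 0 0 0;0.004 0 0 0;0 0 0 0"
}}

```text
clock: 9.85
position: [0.6005, 0.2087, 0.1232]
ee_rot: [-0.551, -0.434, 0.566, -0.433]
ft_force: [-0.1, -0.3, -1.2]
grip_width: 0.294
```

Request:
{"name": "play_rows", "arguments": {
  "increments": "0.002 0 0 0;0.002 0 0 0",
  "squeeze": 30
}}

```text
clock: 10.05
position: [0.6007, 0.2087, 0.1193]
ee_rot: [-0.551, -0.434, 0.566, -0.433]
ft_force: [-0.6, 0.3, -2.0]
grip_width: 0.293
```

Request:
{"name": "play_rows", "arguments": {
  "increments": "0.002 0 0 0;0.001 0 0 0"
}}

```text
clock: 10.25
position: [0.6008, 0.2088, 0.1164]
ee_rot: [-0.552, -0.434, 0.566, -0.433]
ft_force: [0.1, -0.8, -1.5]
grip_width: 0.29
```

Request:
{"name": "play_rows", "arguments": {
  "increments": "0.002 0 0 0;0.002 0 0 0"
}}

```text
clock: 10.45
position: [0.6009, 0.2088, 0.1124]
ee_rot: [-0.552, -0.434, 0.565, -0.433]
ft_force: [0.1, -0.8, -1.8]
grip_width: 0.29
```

Request:
{"name": "play_rows", "arguments": {
  "increments": "0.002 0 0 0;0.001 0 0 0"
}}

```text
clock: 10.65
position: [0.6016, 0.2087, 0.11]
ee_rot: [-0.552, -0.433, 0.565, -0.433]
ft_force: [-0.3, -0.9, 7.1]
grip_width: 0.293
```

Request:
{"name": "play_rows", "arguments": {
  "increments": "0.0024 0.0035 0 0;0.0024 0.0035 0 0;0.0025 0.0034 0 0;0.0026 0.0033 0 0",
  "squeeze": 25
}}

```text
clock: 11.05
position: [0.6146, 0.2059, 0.1012]
ee_rot: [-0.552, -0.434, 0.565, -0.433]
ft_force: [0.4, -1.7, 4.5]
grip_width: 0.29
```

Run:
```python
from h import *
rel([0,0,0],pl[2]); print(Pinv(get_obs()["position"]))
c=cam('wrist'); cv2.imwrite('pics/w9.png',c['img'])
c=cam('side'); crop(c,220,120,380,240,5,'s9.png')
```

```text
t=11.05 pos=[0.6146 0.2059 0.1012] xaxis=[-0.0148 -0.0106 -0.9998] F=[ 0.4 -1.7  4.5] w=24.6mm d=[ 0.1125 -0.5431  0.3503] yaw(z=-y)=-14.35 turn=-0.0012
[0.08391794 0.00975685 0.10120668]
```

View pics/s9.png

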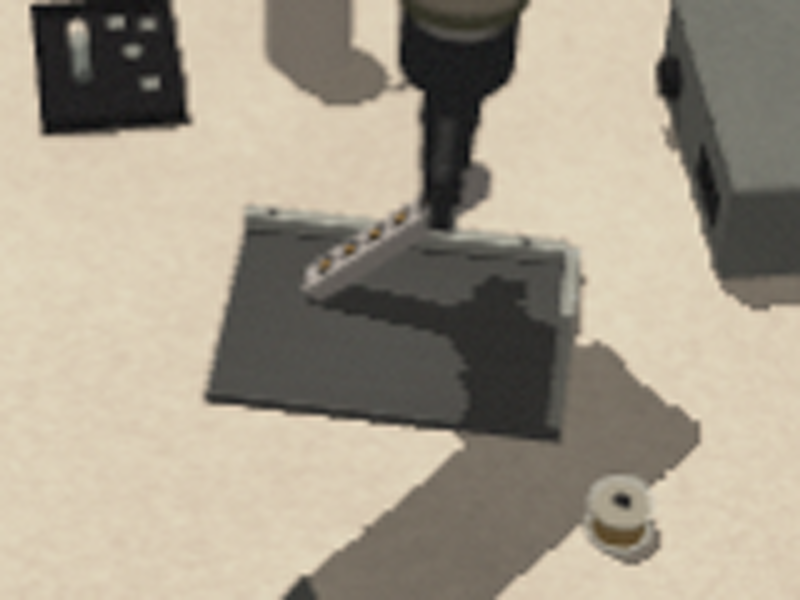

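View pics/w9.png

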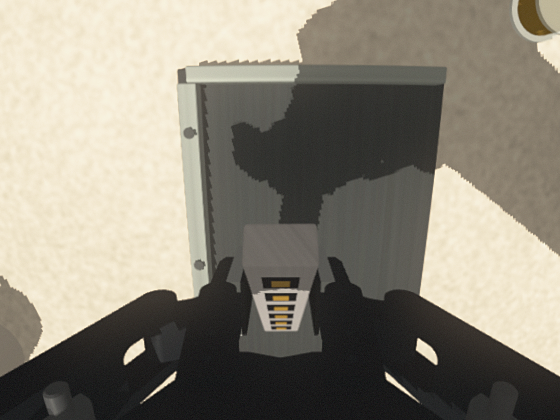

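Request:
{"name": "play_rows", "arguments": {
  "increments": "0.0035 0.004 0 0;0.0037 0.0038 0 0;0.0039 0.0037 0 0;0.004 0.0035 0 0;0.0042 0.0033 0 0;0.0043 0.0031 0 0"
}}

```text
clock: 11.75
position: [0.6383, 0.1994, 0.0775]
ee_rot: [-0.553, -0.433, 0.564, -0.434]
ft_force: [-0.8, -0.6, 5.1]
grip_width: 0.294
```

```bash
cat > a.py <<'E'
from h import *
rel([0,0,0],pl[2]); p=Pinv(get_obs()["position"]); print(p)
z=p[2]-.008; r=.1223; th=np.arcsin(z/r); print("theta",np.degrees(th),"O x",p[0]-r*np.cos(th))
E
python3 a.py
```

```text
t=11.75 pos=[0.6383 0.1994 0.0775] xaxis=[-0.0111 -0.0103 -0.9999] F=[-0.8 -0.6  5.1] w=25.0mm d=[ 0.0866 -0.5678  0.3511] yaw(z=-y)=-14.43 turn=-0.0025
[0.10847623 0.0093125  0.07749108]
theta 34.62492480404346 O x 0.00783687363081255
```

Request:
{"name": "play_rows", "arguments": {
  "increments": "0.0044 0.0025 0 0;0.0046 0.0024 0 0;0.0047 0.0022 0 0;0.0048 0.002 0 0;0.0049 0.0018 0 0;0.005 0.0016 0 0"
}}

```text
clock: 12.35
position: [0.6548, 0.1944, 0.0482]
ee_rot: [-0.556, -0.431, 0.563, -0.434]
ft_force: [1.9, -1.7, 4.9]
grip_width: 0.292
```

```bash
python3 a.py;  python3 - <<'E'
from h import *
c=cam('wrist'); cv2.imwrite('pics/w10.png',c['img'])
c=cam('side'); crop(c,220,120,380,240,5,'s10.png')
E
```

```text
t=12.35 pos=[0.6548 0.1944 0.0482] xaxis=[-0.0044 -0.01   -0.9999] F=[ 1.9 -1.7  4.9] w=24.9mm d=[ 0.0531 -0.5848  0.3522] yaw(z=-y)=-14.55 turn=-0.0047
[0.12572405 0.00852858 0.04822227]
theta 19.200931319522134 O x 0.010227470653187437
```

View pics/s10.png

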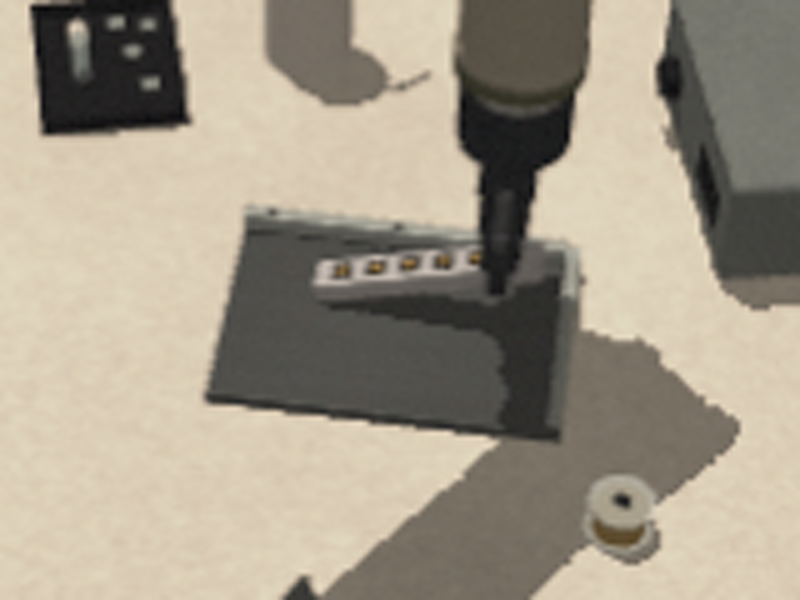

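View pics/w10.png

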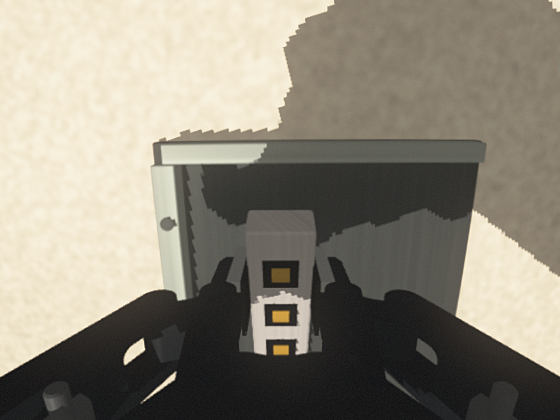

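Request:
{"name": "play_rows", "arguments": {
  "increments": "0 -0.003 0 -0.004;0 -0.004 0 0;0.003 -0.002 0 0;0.004 0.001 0 0;0.004 0.001 0 0"
}}

```text
clock: 12.95
position: [0.6487, 0.1966, 0.0391]
ee_rot: [-0.557, -0.431, 0.56, -0.436]
ft_force: [3.8, -1.4, 5.2]
grip_width: 0.293
```

```bash
python3 a.py
```

```text
t=12.95 pos=[0.6487 0.1966 0.0391] xaxis=[ 5.e-04 -9.e-03 -1.e+00] F=[ 3.8 -1.4  5.2] w=24.9mm d=[ 0.0405 -0.58    0.3506] yaw(z=-y)=-14.32 turn=-0.0006
[0.11927571 0.0091959  0.03906072]
theta 14.712650642245949 O x 0.0009857239886147257
```

Request:
{"name": "play_rows", "arguments": {
  "increments": "0.004 0.001 0 0;0.004 0.001 0 0;0.004 0.0005 0 0;0.003 0.0005 0 0"
}}

```text
clock: 13.35
position: [0.6513, 0.1961, 0.0236]
ee_rot: [-0.557, -0.431, 0.56, -0.437]
ft_force: [2.4, -1.1, 4.4]
grip_width: 0.296
```

```bash
python3 a.py;  python3 - <<'E'
from h import *
c=cam('wrist'); cv2.imwrite('pics/w11.png',c['img'])
c=cam('side'); crop(c,220,120,380,240,5,'s11.png')
E
```

```text
t=13.35 pos=[0.6513 0.1961 0.0236] xaxis=[ 0.001  -0.0088 -1.    ] F=[ 2.4 -1.1  4.4] w=25.2mm d=[ 0.0246 -0.5828  0.3506] yaw(z=-y)=-14.29 turn=-0.0001
[0.1218961  0.00935775 0.02356792]
theta 7.313186197553234 O x 0.000590985891909257
```

View pics/s11.png

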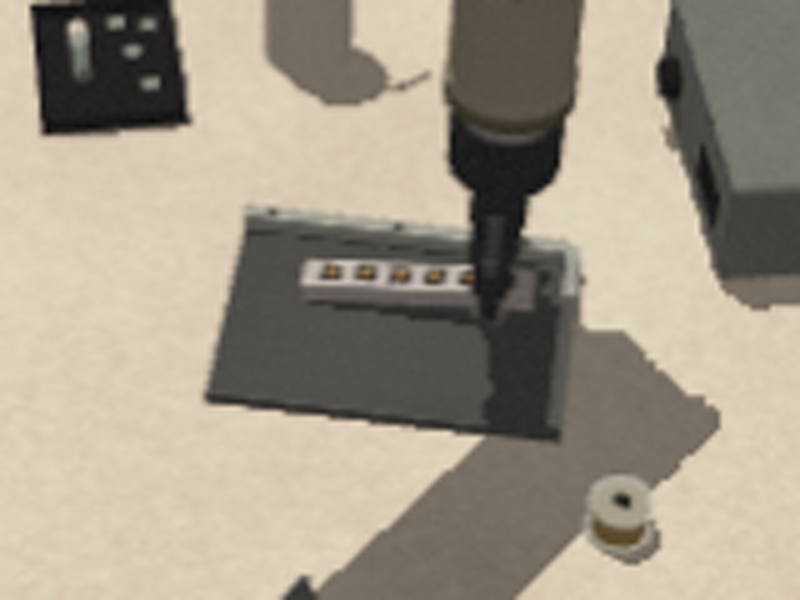

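View pics/w11.png

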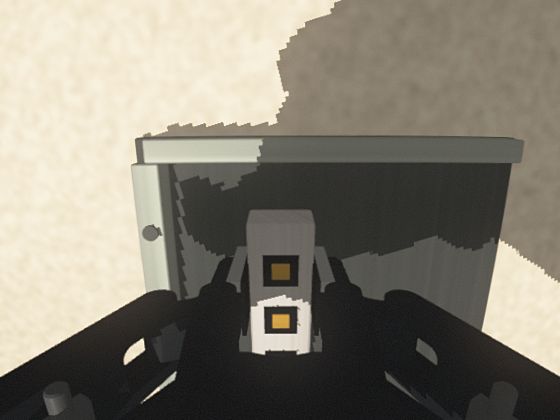

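Request:
{"name": "play_rows", "arguments": {
  "increments": "0.002 0 0 0;0.002 0 0 0",
  "squeeze": 20
}}

```text
clock: 13.65
position: [0.6513, 0.1961, 0.0193]
ee_rot: [-0.557, -0.431, 0.56, -0.437]
ft_force: [4.2, -1.7, 4.4]
grip_width: 0.29
```

Request:
{"name": "play_rows", "arguments": {
  "increments": "0.0015 0 0 0;0 0 0 0"
}}

```text
clock: 13.85
position: [0.6512, 0.1961, 0.0175]
ee_rot: [-0.557, -0.431, 0.56, -0.436]
ft_force: [2.6, -0.9, 3.4]
grip_width: 0.294
```

```bash
python3 a.py
```

```text
t=13.85 pos=[0.6512 0.1961 0.0175] xaxis=[ 6.0e-04 -8.7e-03 -1.0e+00] F=[ 2.6 -0.9  3.4] w=25.0mm d=[ 0.0188 -0.5827  0.3507] yaw(z=-y)=-14.30 turn=-0.0001
[0.12181693 0.00933164 0.01748098]
theta 4.446160799990273 O x -0.00011502400555200853
```

Request:
{"name": "play_rows", "arguments": {
  "increments": "0.0012 0 0 0;0 0 0 0"
}}

```text
clock: 14.05
position: [0.6512, 0.1962, 0.0164]
ee_rot: [-0.557, -0.431, 0.56, -0.437]
ft_force: [2.1, -0.2, 3.7]
grip_width: 0.293
```

```bash
python3 a.py;  python3 - <<'E'
from h import *
c=cam('side'); crop(c,260,140,350,210,8,'s12.png')
E
```

```text
t=14.05 pos=[0.6512 0.1962 0.0164] xaxis=[ 8.0e-04 -8.7e-03 -1.0e+00] F=[ 2.1 -0.2  3.7] w=24.9mm d=[ 0.0176 -0.5827  0.3507] yaw(z=-y)=-14.29 turn=0.0000
[0.12185559 0.00941945 0.01643481]
theta 3.954727306612211 O x -0.00015319558086142326
```

View pics/s12.png

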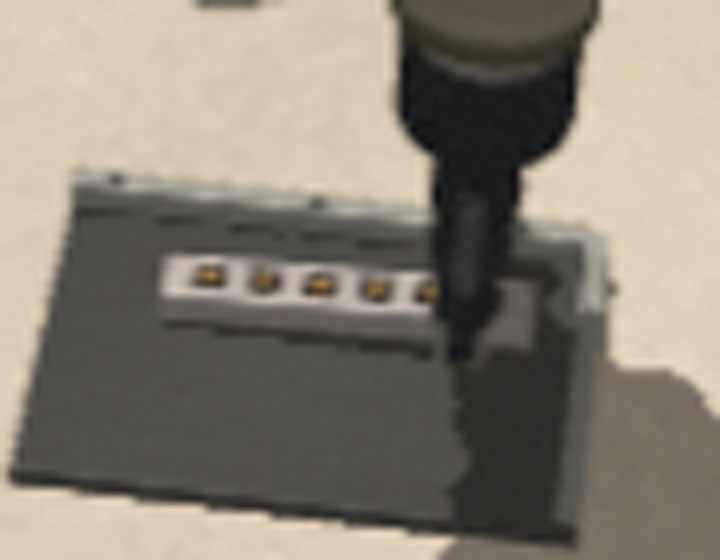

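Request:
{"name": "play_rows", "arguments": {
  "increments": "0.001 0 0 0;0 0 0 0"
}}

```text
clock: 14.3
position: [0.6513, 0.1963, 0.0165]
ee_rot: [-0.557, -0.431, 0.56, -0.437]
ft_force: [2.2, -1.6, 2.9]
grip_width: 0.289
```

Request:
{"name": "play_rows", "arguments": {
  "increments": "0.001 0 0 0;0 0 0 0"
}}

```text
clock: 14.5
position: [0.6513, 0.1963, 0.0165]
ee_rot: [-0.557, -0.431, 0.56, -0.437]
ft_force: [3.0, -1.3, 3.1]
grip_width: 0.294
```

```bash
python3 a.py;  python3 - <<'E'
from h import *
o=get_obs();print(o['joint_pos'].round(3),o['tau'].round(1),o['torque'].round(2))
E
```

```text
t=14.50 pos=[0.6513 0.1963 0.0165] xaxis=[ 0.0013 -0.0091 -1.    ] F=[ 3.  -1.3  3.1] w=25.0mm d=[ 0.0175 -0.5828  0.3507] yaw(z=-y)=-14.28 turn=0.0002
[0.12186295 0.00951328 0.01649731]
theta 3.9840776148953423 O x -0.00014150319812308854
[-0.056  0.685 -0.436  1.485  0.324  1.045 -2.39 ] [ -1.2 -74.3  -9.8 -30.9  -0.3   0.2  -0.1] [-0.08  0.    0.03]
```

Request:
{"name": "play_rows", "arguments": {
  "increments": "0.003 0 0 0;0.003 0 0 0"
}}

```text
clock: 14.7
position: [0.6515, 0.1965, 0.0161]
ee_rot: [-0.557, -0.431, 0.56, -0.437]
ft_force: [-12.0, -8.1, 36.6]
grip_width: 0.295
```

Request:
{"name": "play_rows", "arguments": {
  "increments": "-0.001 0 0 0;0 0 0 0"
}}

```text
clock: 14.9
position: [0.6508, 0.1965, 0.0178]
ee_rot: [-0.556, -0.431, 0.56, -0.437]
ft_force: [1.5, -0.5, 1.3]
grip_width: 0.294
```

Request:
{"name": "play_rows", "arguments": {
  "increments": "0 0 0 0;0 0 0 0;0 0 0 0;0 0 0 0",
  "hand": 0.05
}}

```text
clock: 15.3
position: [0.6484, 0.197, 0.0149]
ee_rot: [-0.554, -0.432, 0.561, -0.437]
ft_force: [0.0, -1.3, 4.2]
grip_width: 0.479
```

Request:
{"name": "play_rows", "arguments": {
  "increments": "-0.01 0 0 0;-0.02 0 0 0;-0.03 0 0 0;-0.03 0 0 0;0 0 0 0"
}}

```text
clock: 15.8
position: [0.6477, 0.1984, 0.1089]
ee_rot: [-0.553, -0.433, 0.562, -0.436]
ft_force: [-0.3, 0.2, -0.0]
grip_width: 0.474
```

```bash
python3 a.py;  python3 - <<'E'
from h import *
c=cam('side'); crop(c,260,140,350,210,8,'s13.png')
c=cam('wrist'); cv2.imwrite('pics/w13.png',c['img'])
E
```

```text
t=15.80 pos=[0.6477 0.1984 0.1089] xaxis=[-0.0066 -0.0112 -0.9999] F=[-0.3  0.2 -0. ] w=40.3mm d=[ 0.1154 -0.5793  0.349 ] yaw(z=-y)=-14.12 turn=0.0028
[0.11791347 0.01063314 0.1089458 ]
theta 55.62854781731497 O x 0.04886829724698398
```

View pics/s13.png

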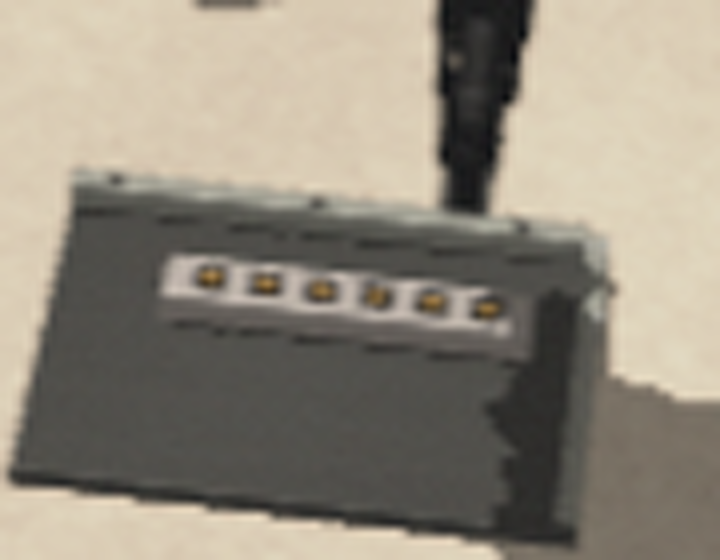

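View pics/w13.png

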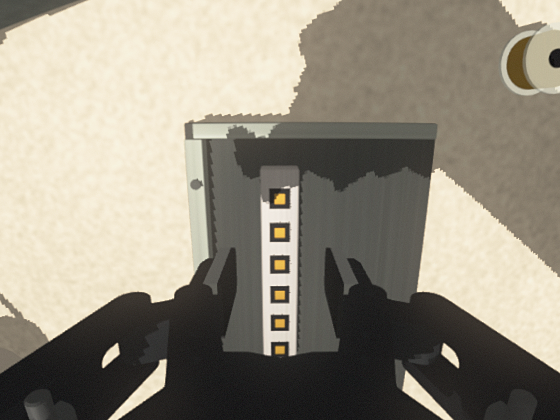

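Request:
{"name": "play_rows", "arguments": {
  "increments": "0 0 0 0;0 -0.02 0 0;0 -0.02 0 0;0 -0.02 0 0;0 -0.02 0 0;0 -0.02 0 0;0 -0.02 0 0;0 0 0 0",
  "hand": 1
}}

```text
clock: 16.7
position: [0.5205, 0.2249, 0.0968]
ee_rot: [-0.547, -0.435, 0.569, -0.434]
ft_force: [0.0, 0.9, 0.3]
grip_width: -0.003
```

Run:
```python
from h import *
rel(P([-.028,.010,.03]),pl[2]); print(Pinv(get_obs()["position"]))
c=cam('wrist'); cv2.imwrite('pics/w14.png',c['img'])
```

```text
t=16.70 pos=[0.5205 0.2249 0.0968] xaxis=[-0.0256 -0.018  -0.9995] F=[0.  0.9 0.3] w=-0.2mm d=[ 0.067  -0.0147 -0.0067] yaw(z=-y)=-14.16 turn=0.0018
[-0.01190551  0.00496406  0.09684871]
```

View pics/w14.png

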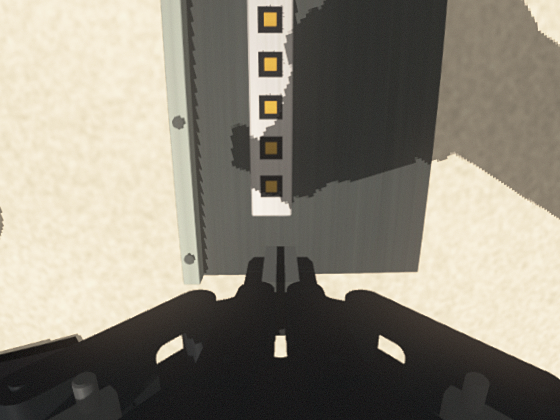

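Run:
```python
from h import *
c=cam('wrist')
print((Pinv(px2z(c,[(252,215),(292,215)],.024))*1e3).round(1))
print((Pinv(px2z(c,[(249,10),(293.5,10),(251,150),(292,190)],.024))*1e3).round(1))
print("fence top inner",(Pinv(px2z(c,[(203,275),(186,10),(418,271)],[.022,.022,.008]))*1e3).round(1))
```

```text
[[-7.1 20.9 24. ]
 [-7.2 -5.1 24. ]]
[[113.7  20.3  24. ]
 [113.9  -4.8  24. ]
 [ 34.9  20.6  24. ]
 [  9.5  -4.9  24. ]]
fence top inner [[ -51.1   56.    22. ]
 [ 114.6   56.2   22. ]
 [ -57.3 -102.1    8. ]]
```

Request:
{"name": "play_rows", "arguments": {
  "increments": "0 -0.007 -0.002 0;0 -0.007 -0.001 0;0.015 -0.001 0 0;0.015 0 0 0;0.015 0 0 0;0.01 0 0 0;0 0 0 0"
}}

```text
clock: 17.5
position: [0.5076, 0.2278, 0.0353]
ee_rot: [-0.547, -0.433, 0.571, -0.432]
ft_force: [-0.3, -0.5, 0.2]
grip_width: -0.001
```

Run:
```python
from h import *
rel(P([-.027,.008,.019]),pl[2]); print(Pinv(get_obs()["position"]))
c=cam('wrist'); cv2.imwrite('pics/w15.png',c['img'])
```

```text
t=17.50 pos=[0.5076 0.2278 0.0353] xaxis=[-0.0268 -0.019  -0.9995] F=[-0.3 -0.5  0.2] w=-0.1mm d=[ 0.0162 -0.0016 -0.0039] yaw(z=-y)=-14.47 turn=-0.0037
[-0.02511594  0.00454889  0.03525901]
```

View pics/w15.png

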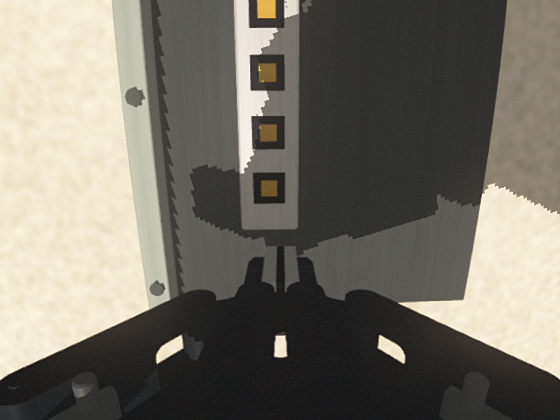

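Request:
{"name": "play_rows", "arguments": {
  "increments": "0 -0.002 -0.003 0;0 -0.001 -0.001 0;0.008 0 0 0;0.007 0 0 0;0 0 0 0"
}}

```text
clock: 18.05
position: [0.5067, 0.2334, 0.0213]
ee_rot: [-0.549, -0.433, 0.569, -0.433]
ft_force: [0.4, -0.6, -0.1]
grip_width: 0.002
```

Request:
{"name": "play_rows", "arguments": {
  "increments": "0 0.004 0 0;0 0.004 0 0;0 0.003 0 0;0 0 0 0"
}}

```text
clock: 18.45
position: [0.5183, 0.2303, 0.0211]
ee_rot: [-0.549, -0.433, 0.569, -0.433]
ft_force: [-0.0, -0.5, 0.9]
grip_width: 0.003
```

Run:
```python
from h import *
rel(P([-.027,.008,.019]),pl[2]); print(Pinv(get_obs()["position"]))
c=cam('wrist'); cv2.imwrite('pics/w16.png',c['img'])
```

```text
t=18.45 pos=[0.5183 0.2303 0.0211] xaxis=[-0.0236 -0.0176 -0.9996] F=[-0.  -0.5  0.9] w=0.2mm d=[ 0.0023 -0.0116  0.0016] yaw(z=-y)=-14.48 turn=-0.0039
[-0.01537688  0.00962572  0.02108643]
```

View pics/w16.png

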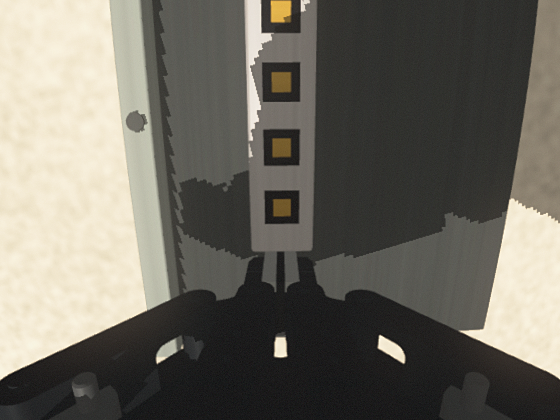

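Request:
{"name": "play_rows", "arguments": {
  "increments": "0 0.004 0 0;0 0.004 0 0;0 0.003 0 0"
}}

```text
clock: 18.8
position: [0.529, 0.2278, 0.0211]
ee_rot: [-0.548, -0.433, 0.569, -0.433]
ft_force: [-1.5, 0.9, 1.1]
grip_width: 0.0
```

Request:
{"name": "play_rows", "arguments": {
  "increments": "0 0.003 0 0;0 0.002 0 0;0 0.002 0 0"
}}

```text
clock: 19.1
position: [0.5327, 0.2271, 0.0208]
ee_rot: [-0.546, -0.435, 0.571, -0.432]
ft_force: [-12.3, 0.5, 8.5]
grip_width: -0.003
```

Request:
{"name": "play_rows", "arguments": {
  "increments": "0 0.002 0 0;0 0.002 0 0"
}}

```text
clock: 19.3
position: [0.5327, 0.2273, 0.0206]
ee_rot: [-0.543, -0.437, 0.573, -0.431]
ft_force: [-10.6, 0.3, 7.5]
grip_width: 0.004
```

Run:
```python
from h import *
rel(P([-.027,.008,.019]),pl[2]); print(Pinv(get_obs()["position"]))
c=cam('wrist'); cv2.imwrite('pics/w17.png',c['img'])
c=cam('side'); crop(c,260,140,350,210,8,'s17.png')
```

```text
t=19.30 pos=[0.5327 0.2273 0.0206] xaxis=[-0.0387 -0.019  -0.9991] F=[-10.6   0.3   7.5] w=0.3mm d=[ 0.0026 -0.0263  0.0022] yaw(z=-y)=-14.21 turn=0.0004
[-0.00067547  0.01027622  0.02064028]
```

View pics/s17.png

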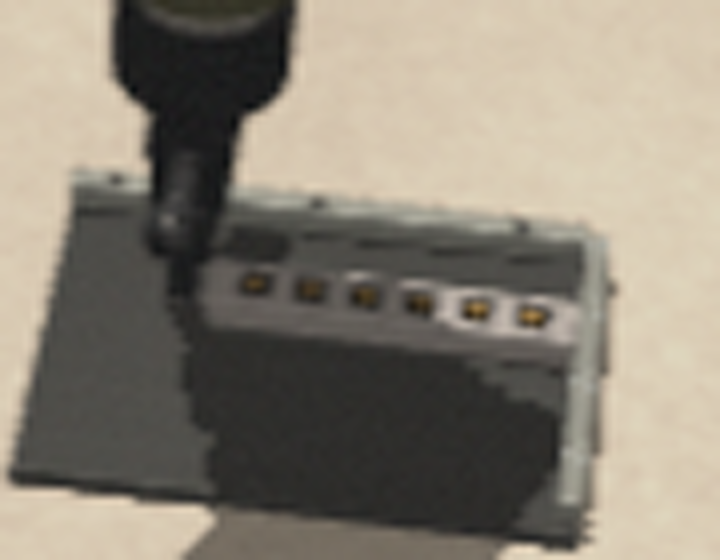

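Request:
{"name": "play_rows", "arguments": {
  "increments": "0 -0.008 0 0;-0.02 -0.002 0 0;-0.02 0 0.01 0;0 0.02 0.02 0;0 0.02 0.01 0;0 0.02 0 0;0 0.02 0 0;0 0.01 0 0;0 0 0 0"
}}

```text
clock: 20.3
position: [0.6043, 0.1678, 0.0611]
ee_rot: [-0.544, -0.437, 0.572, -0.433]
ft_force: [-0.7, 0.2, 0.4]
grip_width: -0.002
```

Run:
```python
from h import *
rel(P([.09,-.035,.021]),pl[2]); print(Pinv(get_obs()["position"]))
c=cam('wrist'); cv2.imwrite('pics/w18.png',c['img'])
```

```text
t=20.30 pos=[0.6043 0.1678 0.0611] xaxis=[-0.0347 -0.0198 -0.9992] F=[-0.7  0.2  0.4] w=-0.2mm d=[0.04   0.0078 0.0042] yaw(z=-y)=-14.12 turn=0.0022
[ 0.08332019 -0.02966787  0.06112293]
```

View pics/w18.png

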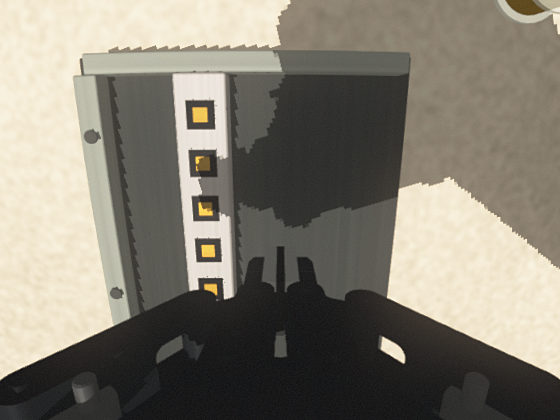

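Request:
{"name": "play_rows", "arguments": {
  "increments": "0.01 0.004 0.003 0;0.012 0.003 0.001 0;0.01 0 0 0;0.006 0 0 0;0 0 0 0"
}}

```text
clock: 20.85
position: [0.6049, 0.1631, 0.0186]
ee_rot: [-0.542, -0.438, 0.572, -0.433]
ft_force: [0.1, -0.3, -0.0]
grip_width: 0.0
```

Run:
```python
from h import *
rel(P([.09,-.035,.021]),pl[2]); print(Pinv(get_obs()["position"]))
c=cam('wrist'); cv2.imwrite('pics/w19.png',c['img'])
```

```text
t=20.85 pos=[0.6049 0.1631 0.0186] xaxis=[-0.038  -0.02   -0.9991] F=[ 0.1 -0.3 -0. ] w=0.0mm d=[-0.0025  0.0048  0.001 ] yaw(z=-y)=-13.89 turn=0.0060
[ 0.08513681 -0.03411217  0.01858273]
```

View pics/w19.png

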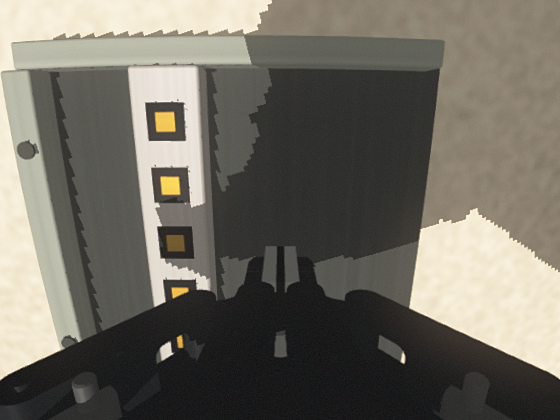

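Request:
{"name": "play_rows", "arguments": {
  "increments": "0 0.002 -0.004 0.003;0 0.002 -0.004 0.003;0 0.001 -0.004 0;0 0 -0.004 0;0 0 -0.004 0"
}}

```text
clock: 21.4
position: [0.6162, 0.1829, 0.0196]
ee_rot: [-0.544, -0.436, 0.573, -0.431]
ft_force: [-1.8, -1.5, 0.9]
grip_width: -0.0
```

Request:
{"name": "play_rows", "arguments": {
  "increments": "0 0 -0.004 0;0 0 -0.004 0;0 0 -0.004 0;0 0 -0.004 0"
}}

```text
clock: 21.8
position: [0.6188, 0.1965, 0.0188]
ee_rot: [-0.541, -0.435, 0.575, -0.432]
ft_force: [-11.1, -18.4, 13.2]
grip_width: -0.001
```

Run:
```python
from h import *
rel(P([.09,.022,.02]),pl[2]); print(Pinv(get_obs()["position"]))
c=cam('wrist'); cv2.imwrite('pics/w20.png',c['img'])
```

```text
t=21.80 pos=[0.6188 0.1965 0.0188] xaxis=[-0.0409 -0.0257 -0.9988] F=[-11.1 -18.4  13.2] w=-0.1mm d=[-0.0019 -0.0004 -0.0202] yaw(z=-y)=-14.33 turn=-0.0019
[0.09031102 0.00173029 0.01878945]
```

View pics/w20.png

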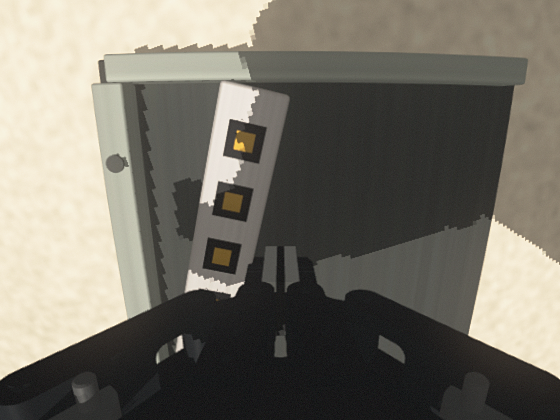

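Request:
{"name": "play_rows", "arguments": {
  "increments": "-0.002 0 0.01 0;0 0 0.012 0;0 0.01 0.004 0;0 0.015 0 0;0 0.015 0 0;0 0.01 0 0;0 0 0 0"
}}

```text
clock: 22.55
position: [0.666, 0.1555, 0.0213]
ee_rot: [-0.544, -0.434, 0.574, -0.432]
ft_force: [0.1, -0.1, -0.2]
grip_width: 0.001
```

Run:
```python
from h import *
rel(P([.148,.022,.02]),pl[2]); print(Pinv(get_obs()["position"]))
c=cam('wrist'); cv2.imwrite('pics/w21.png',c['img'])
c=cam('top'); crop(c,180,145,270,245,6,'t21.png')
```

```text
t=22.55 pos=[0.666  0.1555 0.0213] xaxis=[-0.0353 -0.024  -0.9991] F=[ 0.1 -0.1 -0.2] w=0.1mm d=[-0.0003  0.0017 -0.0484] yaw(z=-y)=-14.44 turn=-0.0036
[ 0.14620892 -0.02633154  0.02129089]
```

View pics/w21.png

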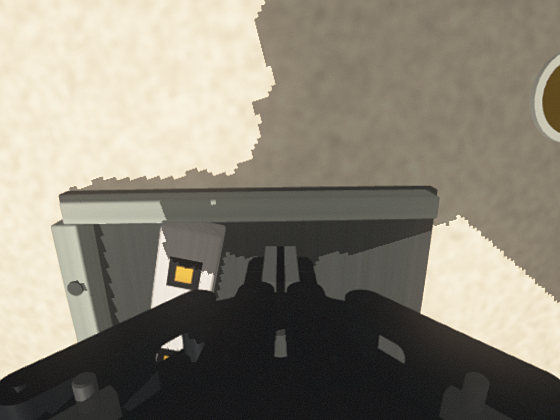

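View pics/t21.png

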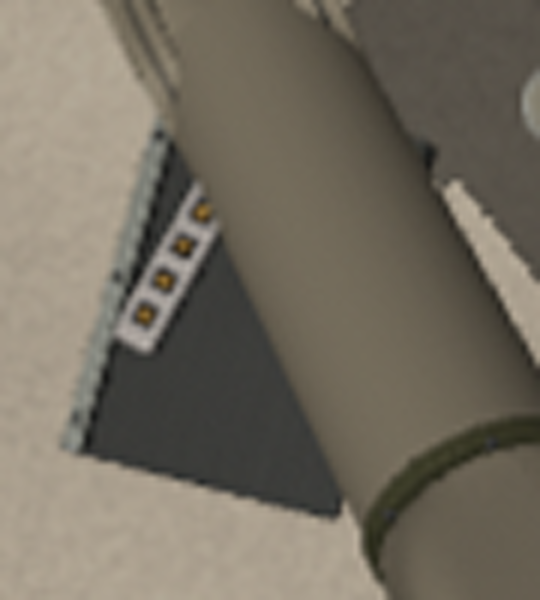

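Request:
{"name": "play_rows", "arguments": {
  "increments": "0 0 -0.004 0;0 0 -0.004 0;0 0 -0.004 0;0 0 -0.004 0;0 0 -0.004 0"
}}

```text
clock: 23.15
position: [0.6684, 0.1786, 0.0208]
ee_rot: [-0.543, -0.435, 0.574, -0.432]
ft_force: [0.4, -0.7, 0.6]
grip_width: -0.0
```

Request:
{"name": "play_rows", "arguments": {
  "increments": "0 0 -0.004 0;0 0 -0.004 0;0 0 -0.004 0"
}}

```text
clock: 23.45
position: [0.6717, 0.1912, 0.0206]
ee_rot: [-0.543, -0.435, 0.574, -0.433]
ft_force: [-0.5, -1.3, 0.9]
grip_width: 0.001
```

Run:
```python
from h import *
rel(P([.148,.022,.02]),pl[2]); print(Pinv(get_obs()["position"]))
c=cam('wrist'); cv2.imwrite('pics/w22.png',c['img'])
```

```text
t=23.45 pos=[0.6717 0.1912 0.0206] xaxis=[-0.0365 -0.0241 -0.999 ] F=[-0.5 -1.3  0.9] w=0.0mm d=[ 0.0001  0.0051 -0.0124] yaw(z=-y)=-14.25 turn=-0.0003
[0.14293261 0.00964784 0.02062885]
```

View pics/w22.png

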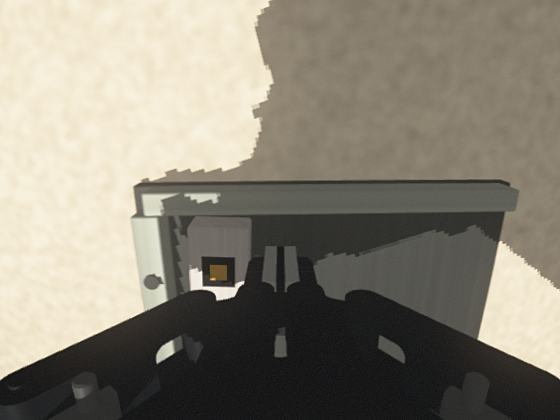

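Head is coming round nearly square; continue gently to contact.

Request:
{"name": "play_rows", "arguments": {
  "increments": "0 0 -0.003 0;0 0 -0.003 0"
}}

```text
clock: 23.7
position: [0.6733, 0.1981, 0.0204]
ee_rot: [-0.543, -0.435, 0.573, -0.433]
ft_force: [-1.1, -1.6, 0.8]
grip_width: -0.004
```

Request:
{"name": "play_rows", "arguments": {
  "increments": "0 0 -0.002 0;0 0 -0.002 0"
}}

```text
clock: 23.9
position: [0.6741, 0.201, 0.0201]
ee_rot: [-0.542, -0.435, 0.574, -0.433]
ft_force: [-5.1, -8.6, 6.5]
grip_width: 0.005
```

Request:
{"name": "play_rows", "arguments": {
  "increments": "0 0 -0.002 0;0 0 -0.001 0"
}}

```text
clock: 24.1
position: [0.6743, 0.2005, 0.0199]
ee_rot: [-0.541, -0.433, 0.577, -0.433]
ft_force: [-2.0, -3.1, 2.5]
grip_width: 0.001
```

Run:
```python
from h import *
rel(P([.148,.022,.02]),pl[2]); print(Pinv(get_obs()["position"]))
c=cam('wrist'); cv2.imwrite('pics/w23.png',c['img'])
```

```text
t=24.10 pos=[0.6743 0.2005 0.0199] xaxis=[-0.0405 -0.0311 -0.9987] F=[-2.  -3.1  2.5] w=0.1mm d=[-0.0003  0.0049 -0.0027] yaw(z=-y)=-14.37 turn=-0.0027
[0.14311939 0.01930247 0.01994281]
```

View pics/w23.png

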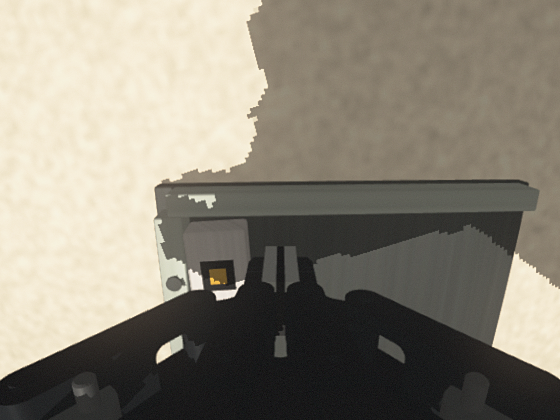

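Request:
{"name": "play_rows", "arguments": {
  "increments": "0 0 0.01 0;-0.015 0 0.005 0;-0.025 -0.01 0 0;-0.025 -0.02 0 0;0 -0.02 -0.01 0;0 -0.02 -0.01 0;0 -0.02 -0.01 0;0 -0.02 -0.01 0;0 -0.01 0 0;0 0 0 0"
}}

```text
clock: 25.15
position: [0.5655, 0.2581, 0.1]
ee_rot: [-0.546, -0.433, 0.573, -0.433]
ft_force: [0.8, 0.1, 0.2]
grip_width: 0.001
```

Run:
```python
from h import *
rel(P([-.022,.044,.02]),pl[2]); print(Pinv(get_obs()["position"]))
c=cam('wrist'); cv2.imwrite('pics/w24.png',c['img'])
```

```text
t=25.15 pos=[0.5655 0.2581 0.1   ] xaxis=[-0.0304 -0.023  -0.9993] F=[0.8 0.1 0.2] w=0.1mm d=[ 0.0812 -0.0436  0.002 ] yaw(z=-y)=-14.49 turn=-0.0043
[0.02347533 0.04828332 0.10003146]
```

View pics/w24.png

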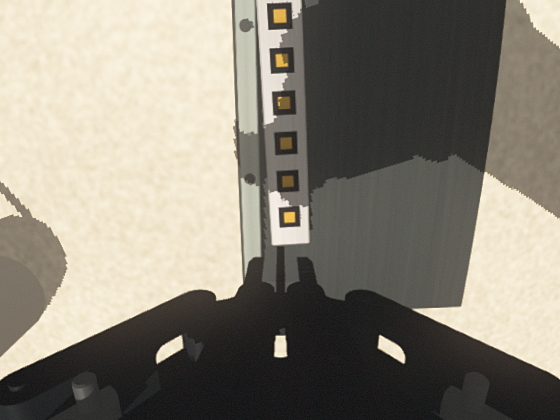

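Run:
```python
from h import *
c=cam('wrist')
print((Pinv(px2z(c,[(272,245),(310,243),(257,10),(302,10)],.024))*1e3).round(1))
rel(P([-.026,.042,.02]),pl[2])
```

```text
[[  4.9  51.3  24. ]
 [  6.   25.5  24. ]
 [148.9  58.4  24. ]
 [149.   32.7  24. ]]
t=25.25 pos=[0.5669 0.2571 0.0997] xaxis=[-0.03   -0.0233 -0.9993] F=[-0.8 -0.4  0.2] w=0.1mm d=[ 0.081  -0.0492  0.0035] yaw(z=-y)=-14.60 turn=-0.0061
```

Request:
{"name": "play_rows", "arguments": {
  "increments": "0 0.015 0.015 0;0 0.015 0.018 0;0 0.005 0.018 0;0.02 0 0 0;0.025 0 0 0;0.02 0 0 0;0.01 0 0 0;0 0 0 0"
}}

```text
clock: 26.05
position: [0.5953, 0.1836, 0.0236]
ee_rot: [-0.55, -0.427, 0.575, -0.43]
ft_force: [0.2, 0.3, 0.4]
grip_width: -0.001
```

Run:
```python
from h import *
rel(P([.065,.02,.02]),pl[2]); print(Pinv(get_obs()["position"]))
c=cam('wrist'); cv2.imwrite('pics/w25.png',c['img'])
```

```text
t=26.05 pos=[0.5953 0.1836 0.0236] xaxis=[-0.0257 -0.0256 -0.9993] F=[0.2 0.3 0.4] w=-0.1mm d=[ 0.0025 -0.0064 -0.0366] yaw(z=-y)=-15.42 turn=-0.0204
[ 0.07071557 -0.01663317  0.02358132]
```

View pics/w25.png

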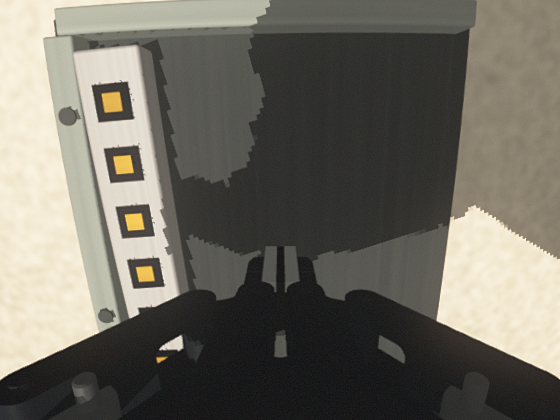

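Request:
{"name": "play_rows", "arguments": {
  "increments": "0.001 0 -0.004 -0.01;0.001 0 -0.005 -0.01;0 0 -0.005 0;0 0 -0.005 0;0 0 -0.005 0;0 0 0 0"
}}

```text
clock: 26.7
position: [0.6045, 0.2109, 0.0255]
ee_rot: [-0.547, -0.432, 0.568, -0.437]
ft_force: [-0.7, -0.2, 0.6]
grip_width: -0.002
```

Request:
{"name": "play_rows", "arguments": {
  "increments": "0 0 -0.003 0;0 0 -0.003 0;0 0 -0.002 0"
}}

```text
clock: 27.0
position: [0.6065, 0.2187, 0.0253]
ee_rot: [-0.547, -0.432, 0.568, -0.437]
ft_force: [-0.7, -1.6, 1.4]
grip_width: -0.002
```

Request:
{"name": "play_rows", "arguments": {
  "increments": "0 0 -0.002 0;0 0 -0.002 0"
}}

```text
clock: 27.2
position: [0.6071, 0.2209, 0.0251]
ee_rot: [-0.546, -0.431, 0.57, -0.437]
ft_force: [-5.9, -9.0, 6.3]
grip_width: 0.005
```

Run:
```python
from h import *
rel(P([.065,.02,.02]),pl[2]); print(Pinv(get_obs()["position"]))
c=cam('wrist'); cv2.imwrite('pics/w26.png',c['img'])
```

```text
t=27.20 pos=[0.6071 0.2209 0.0251] xaxis=[-0.0214 -0.0268 -0.9994] F=[-5.9 -9.   6.3] w=0.4mm d=[ 0.0053 -0.0079  0.0023] yaw(z=-y)=-14.20 turn=0.0010
[0.07300026 0.02245846 0.02508771]
```

View pics/w26.png

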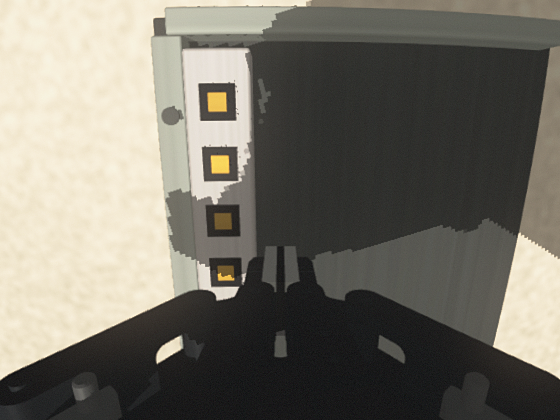

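Request:
{"name": "play_rows", "arguments": {
  "increments": "0 0 0.01 0;-0.015 0 0.005 0;-0.025 -0.01 0 0;-0.015 -0.02 -0.01 0;0 -0.02 -0.01 0;0 -0.02 -0.01 0;0 -0.015 -0.003 0;0 -0.01 0 0;0 0 0 0"
}}

```text
clock: 28.15
position: [0.5201, 0.2622, 0.0899]
ee_rot: [-0.55, -0.43, 0.568, -0.436]
ft_force: [-0.6, 0.4, -0.4]
grip_width: -0.001
```

Run:
```python
from h import *
rel(P([-.026,.042,.02]),pl[2]); print(Pinv(get_obs()["position"]))
c=cam('wrist'); cv2.imwrite('pics/w27.png',c['img'])
```

```text
t=28.15 pos=[0.5201 0.2622 0.0899] xaxis=[-0.0143 -0.0231 -0.9996] F=[-0.6  0.4 -0.4] w=-0.1mm d=[ 0.0699 -0.0039 -0.0028] yaw(z=-y)=-14.46 turn=-0.0033
[-0.02151185  0.04104158  0.08990566]
```

View pics/w27.png

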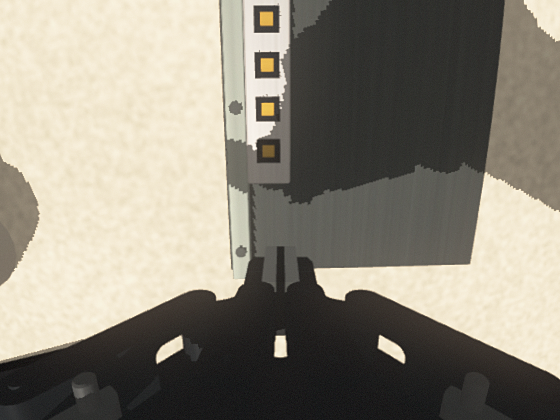

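Request:
{"name": "play_rows", "arguments": {
  "increments": "0.02 0 -0.001 0;0.02 0 0 0;0.015 0 0 0;0.008 0 0 0;0 0 0 0"
}}

```text
clock: 28.7
position: [0.5247, 0.257, 0.025]
ee_rot: [-0.552, -0.427, 0.569, -0.435]
ft_force: [-1.2, 0.6, 0.8]
grip_width: 0.006
```

Request:
{"name": "play_rows", "arguments": {
  "increments": "0 0.004 0 0;0 0.004 0 0;0 0.003 0 0"
}}

```text
clock: 29.0
position: [0.5369, 0.2543, 0.0263]
ee_rot: [-0.553, -0.427, 0.568, -0.436]
ft_force: [-0.4, 0.7, 0.3]
grip_width: 0.003
```

Run:
```python
from h import *
rel(P([-.001,.042,.02]),pl[2]); print(Pinv(get_obs()["position"]))
c=cam('wrist'); cv2.imwrite('pics/w28.png',c['img'])
```

```text
t=29.00 pos=[0.5369 0.2543 0.0263] xaxis=[-0.01   -0.0238 -0.9997] F=[-0.4  0.7  0.3] w=0.2mm d=[ 0.0062  0.0022 -0.0047] yaw(z=-y)=-14.87 turn=-0.0103
[-0.0032415   0.03747598  0.02628813]
```

View pics/w28.png

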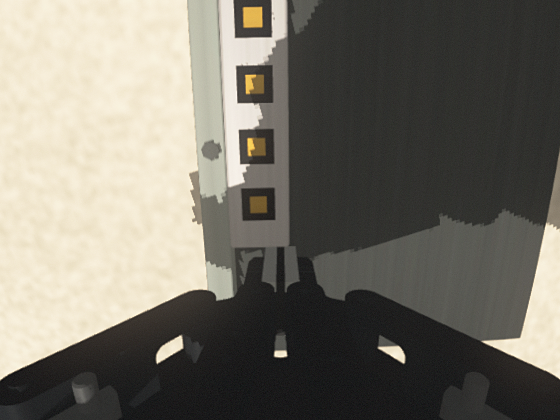

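Request:
{"name": "play_rows", "arguments": {
  "increments": "0.002 -0.002 -0.003 -0.01;0.003 -0.001 -0.003 0;0 0 0 0"
}}

```text
clock: 29.35
position: [0.5366, 0.2613, 0.0216]
ee_rot: [-0.551, -0.429, 0.566, -0.438]
ft_force: [-1.4, -0.2, 0.5]
grip_width: 0.0
```

Request:
{"name": "play_rows", "arguments": {
  "increments": "0 0.003 0 0;0 0.002 0 0;0 0.002 0 0"
}}

```text
clock: 29.65
position: [0.5412, 0.2606, 0.0215]
ee_rot: [-0.549, -0.431, 0.566, -0.438]
ft_force: [-15.0, -0.5, 10.7]
grip_width: 0.003
```

Run:
```python
from h import *
rel(P([-.001,.042,.02]),pl[2]); print(Pinv(get_obs()["position"]))
```

```text
t=29.65 pos=[0.5412 0.2606 0.0215] xaxis=[-0.0123 -0.0233 -0.9997] F=[-15.   -0.5  10.7] w=0.3mm d=[ 0.0016 -0.0003  0.0027] yaw(z=-y)=-14.18 turn=0.0017
[-0.00066914  0.04470545  0.02149698]
```

Request:
{"name": "play_rows", "arguments": {
  "increments": "0 -0.008 0.002 0;-0.02 -0.002 0.01 0;-0.02 0 0.02 0;-0.01 0.02 0.02 0;0 0.025 0.01 0;0 0.025 0 0;0 0.02 0 0;0 0.01 0 0;0 0 0 0"
}}

```text
clock: 30.55
position: [0.6147, 0.1765, 0.0749]
ee_rot: [-0.549, -0.43, 0.566, -0.44]
ft_force: [-0.9, 0.7, 0.3]
grip_width: 0.005
```

Run:
```python
from h import *
rel(P([.095,-.005,.02]),pl[2]); print(Pinv(get_obs()["position"]))
c=cam('wrist'); cv2.imwrite('pics/w29.png',c['img'])
```

```text
t=30.55 pos=[0.6147 0.1765 0.0749] xaxis=[-0.01   -0.0244 -0.9997] F=[-0.9  0.7  0.3] w=0.4mm d=[ 0.0545  0.0039 -0.0152] yaw(z=-y)=-14.08 turn=0.0034
[ 0.09131946 -0.01873692  0.07492428]
```

View pics/w29.png

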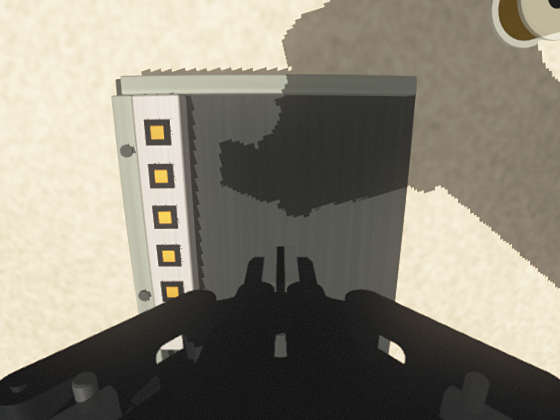

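Request:
{"name": "play_rows", "arguments": {
  "increments": "0.02 0.001 -0.002 0;0.02 0 -0.002 0;0.012 0 -0.002 0;0 0 -0.005 0;0 0 -0.005 0;0 0 -0.005 0;0 0 0 0"
}}

```text
clock: 31.3
position: [0.6162, 0.2021, 0.0234]
ee_rot: [-0.549, -0.433, 0.564, -0.441]
ft_force: [0.3, -0.9, 0.0]
grip_width: -0.0
```

Run:
```python
from h import *
rel(P([.09,.022,.02]),pl[2]); print(Pinv(get_obs()["position"]))
```

```text
t=31.30 pos=[0.6162 0.2021 0.0234] xaxis=[-0.0095 -0.0218 -0.9997] F=[ 0.3 -0.9  0. ] w=-0.0mm d=[ 0.003   0.0037 -0.0156] yaw(z=-y)=-13.73 turn=0.0096
[0.08646619 0.00644582 0.02339171]
```

Request:
{"name": "play_rows", "arguments": {
  "increments": "0.001 0.002 -0.005 0.008;0 0 -0.004 0;0 0 -0.003 0"
}}

```text
clock: 31.6
position: [0.6224, 0.2139, 0.0235]
ee_rot: [-0.551, -0.43, 0.565, -0.438]
ft_force: [0.1, -0.3, 0.1]
grip_width: 0.001
```

Request:
{"name": "play_rows", "arguments": {
  "increments": "0 0 -0.002 0;0 0 -0.002 0"
}}

```text
clock: 31.8
position: [0.6231, 0.2162, 0.0232]
ee_rot: [-0.55, -0.429, 0.566, -0.439]
ft_force: [-6.4, -9.5, 6.9]
grip_width: -0.004
```

Run:
```python
from h import *
rel(P([.09,.022,.02]),pl[2]); print(Pinv(get_obs()["position"]))
```

```text
t=31.80 pos=[0.6231 0.2162 0.0232] xaxis=[-0.0091 -0.0248 -0.9997] F=[-6.4 -9.5  6.9] w=-0.3mm d=[ 0.0032  0.0004 -0.0003] yaw(z=-y)=-14.32 turn=-0.0006
[0.08961353 0.02179915 0.0232445 ]
```

Request:
{"name": "play_rows", "arguments": {
  "increments": "0 0 0.008 0;-0.01 0 0.01 0;-0.03 -0.01 0 0;-0.04 -0.02 -0.01 0;-0.03 -0.02 -0.02 0;-0.02 -0.01 -0.02 0;0 0 0 0;0 0 0 0"
}}

```text
clock: 32.6
position: [0.5729, 0.2604, 0.1607]
ee_rot: [-0.552, -0.427, 0.567, -0.438]
ft_force: [0.6, -0.4, -0.3]
grip_width: -0.002
```

Run:
```python
from h import *
rel(P([.09,.022,.02]),pl[2]); print(Pinv(get_obs()["position"]))
c=cam('wrist'); cv2.imwrite('pics/w30.png',c['img'])
c=cam('side'); crop(c,200,100,400,340,2.5,'s30.png')
```

```text
t=32.60 pos=[0.5729 0.2604 0.1607] xaxis=[-0.0069 -0.0244 -0.9997] F=[ 0.6 -0.4 -0.3] w=-0.2mm d=[0.1414 0.0601 0.0263] yaw(z=-y)=-14.64 turn=-0.0062
[0.03012872 0.05228847 0.16074154]
```

View pics/w30.png

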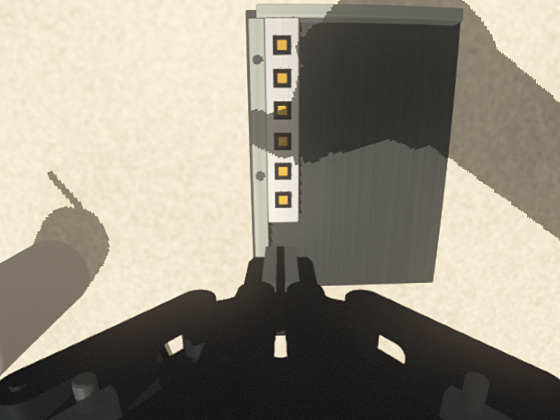

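View pics/s30.png

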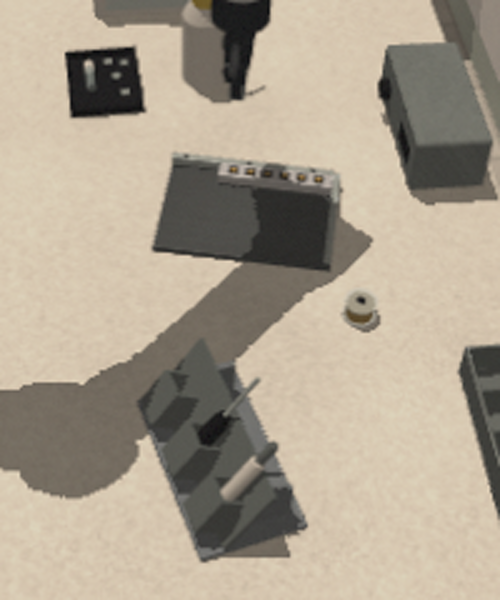

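Run:
```python
import cv2
i=cv2.imread('pics/w30.png')
a=cv2.resize(i[0:120,235:335],None,fx=4,fy=5,interpolation=cv2.INTER_CUBIC);b=cv2.resize(i[120:240,235:335],None,fx=4,fy=5,interpolation=cv2.INTER_CUBIC)
cv2.imwrite('pics/w30z.png',cv2.hconcat([a,b]))
```

```text
(no output)
```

View pics/w30z.png

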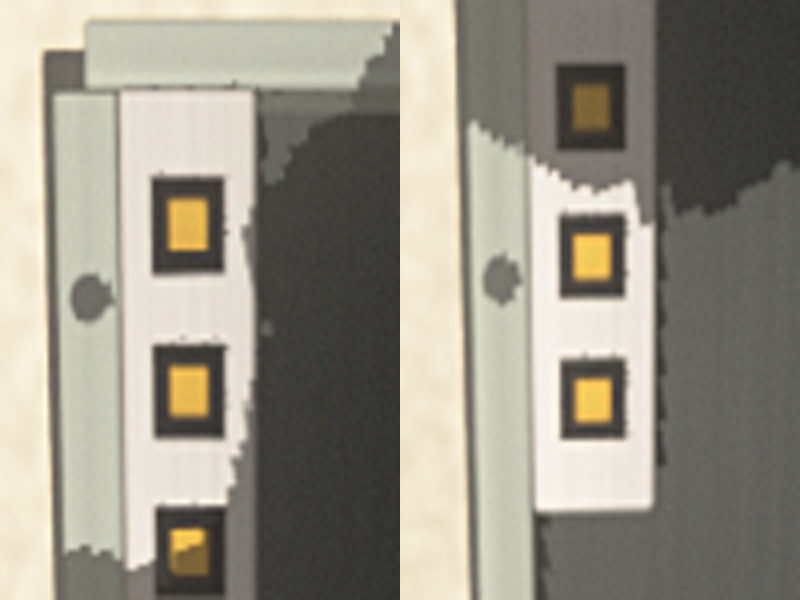

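```bash
python3 -c "
from workcell import workorder,get_obs
print(get_obs()['ft_force'],get_obs()['joint_velocities'].round(3)); print(workorder.hand_in())"
```

```text
[-0.26278329  0.66434618 -0.74981362] [ 0.005  0.016  0.007  0.007  0.004  0.    -0.003]
the job is handed in; nothing more can be done
None
```

The carrier is lying chips up in the corner of the two fences, released, and I handed the job in at about 32.7 s.

- **How it went:** I gripped the carrier near its top and drew it out along the lean. I then rested its foot on the plate, pivoted it flat in a light grip and released it. Closed fingers pushed it into the corner.
- **What went wrong on the way:** the first push towards the long fence caught the far end and swung the carrier about 15° askew. I squared it up with further pushes at the far end, towards the foot and then at the foot end.
- **Forces:** the final touches met firm contact at about 18 N against the short fence and 13 N against the long fence. The highest force reading between moves was about 39 N, when I seated the carrier flat.
- **Last checks:** the final wrist picture shows no visible gap along either fence and the edges parallel. The gripper was about 0.15 m up and touching nothing. In the side picture the driver and pen are still in the holder and the spool and tray look where they were. I did not check the bottle, chuck and tweezers separately at the end.
- **Disagreement:** position estimates for the plate from different pictures differed by 1 to 4 mm. For that reason I judged the fit by contact force and the close-up picture, not by coordinates.

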